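Load the test pellets and ready the scriber

ROBOT

A 6-joint arm with a two-finger parallel gripper is mounted at the origin on the work surface. World frame = base frame: x ahead of the robot, y to its left, z up, the work surface at z = 0. Lengths are in m, angles in rad, forces in N, time in s.
With the tool pointing down it reaches from about 0.325 to 0.925 m from the base axis. Payload 3.1 kg.
Tool frame: the origin (TCP) lies between the finger pads; the fingertips stand 22 mm ahead of it and the grasp point (between the pads) lies 3 mm ahead of it (robot.tip_extent is the distance from the TCP to the fingertips, in m); z points along the fingers, y is the direction in which the jaws open and shut (so a half turn about z gives the same grasp; the last joint's range is limited). The gripper opens to 85 mm and grips with 20 to 120 N. Pads are 22 mm wide; open, the fingers measure 114 mm over their backs; the gripper's body (76 mm by 85 mm) begins 54 mm behind the grasp point. The pads swing forward as they close: fully open they stand 13 mm farther back than shut.
Start: joints at [-1.351, 0.217, 1.613, -0, 1.311, -0.112], TCP at [0.204, -0.591, 0.253] pointing down, gripper open.
Joint ranges: [-2.75, 2.75], [-0.78, 2.1], [0.31, 2.55], [-1.13, 4.27], [0.13, 2.63], [-2.58, 2.58]. Speed limits (rad/s): [2.79, 2.79, 3.14, 3.14, 3.14, 3.14].

INTERFACE

Orientations are given as a unit quaternion [w, x, y, z].
In Python, from workcell import robot, imaging, workorder gives the robot as it stands.
- The arm moves only by the tool apply_moves, never from a script. Its argument "steps" is a list of rows, each an object of numbers: "claw": the opening in per cent of the stroke, from 0 (shut) to 100 (fully open); "tx", "ty", "tz": the shift along the tool's x, y, z in m; "ax", "ay", "az": the turn, a rotation vector about the tool's x, y, z in rad. A call has 1 to 8 rows; each row shifts and turns the commanded pose from where the row before left it, along the tool's axes as they then stand; what a row does not reach is not made up. A row lasts 1/12 s, in which the tool goes at most 41.7 mm and 7.16 degrees, less where a joint would pass 70% of its speed; a pose out of reach is approached as far as the arm can. A call is refused whole if a number of a shift passes 0.0417 or a number of a turn 0.125, either way. A call with a gripper value outside its range is refused whole. The fingers move at their own pace and stop on an object; "squeeze" is the grip in N (left out, the last holds). Time passes only in rows, so rows that do not move let the fingers close. It gives the time, the measured TCP pose, the force and the opening at its end, in the units of the state.
- robot.get_obs(): the state, without advancing time (a new reading comes with each control period).
- imaging.read_camera(name): name is "scene" or "top"; returns a dict with "img" (384x512x3 uint8, red, green, blue), "fovy" (degrees; the focal length in pixels is half the picture's height over the tangent of half this angle, whatever the lens; pixels are square), "cx", "cy" (the principal point, pixels), "cam_to_world" (4x4, takes a point from camera to world coordinates). Camera axes: x right, y up, looking along -z (the intrinsics and any distortion apply to the point x, -y, -z); pixel columns grow to the right and rows downward; lengths in m; the calibration is good to about 2 mm. A picture is of the moment at which its call begins. There is no depth.
- workorder.close_job(): hands the job in, once; it reports no verdict.
The state is a dict: "t": time; "joint_pos": joint angles; "qvel": joint speeds; "joint_efforts": joint torques, N m; "position": TCP position; "eef_rot": TCP orientation; "ft_force": force on the tool from outside, world axes, zero at the start; "torque": the same for the moment, N m; "gripper_width": opening from 0.0 (shut) to 1.0 (fully open).
Only numpy, scipy, OpenCV 4.12 (cv2) and the standard library are available. Lean on these libraries where they do the work, as an engineer would, in place of code of your own. Each camera call takes 0.05 s, during which the arm holds its last target.

TASK

One clay pellet already stands in the wooden carrier: stand the other two upright in its empty wells, one in each, and let them go. Then draw the scriber out of its sloped rest and hold it upright, point down, over the centre of the middle pellet, about a finger's width above it without touching, ready to mark it; finish still holding it there. Leave the jar, the cup and the plaster block where they stand.

Things in the scene. Friction and masses are not known exactly. Their poses are not given: they have to be found in the camera images.
- pellet_a: Plain fired-clay test pellet, an upright solid cylinder 30 mm in diameter and 42 mm tall, 35 to 70 g. All three are alike. Origin: centre of its underside; z up its axis. Starts standing on the table.
- pellet_b: Plain fired-clay test pellet, an upright solid cylinder 30 mm in diameter and 42 mm tall, 35 to 70 g. All three are alike. Origin: centre of its underside; z up its axis. Starts standing on the table.
- pellet_c: Plain fired-clay test pellet, an upright solid cylinder 30 mm in diameter and 42 mm tall, 35 to 70 g. All three are alike. Origin: centre of its underside; z up its axis. Starts seated in the well well_end_a of the carrier.
- tray: Fixed wooden carrier, a flat board 80 x 200 x 18 mm with three wells in a row along its long side (its y axis), 60 mm apart. Origin: centre of its underside on the table; z up. Its place and yaw differ from run to run.
- well_end_a (a point): Round blind well 36 mm in diameter and 8 mm deep in the carrier; this point is the centre of its floor, 10 mm above the table (the carrier's top is 18 mm above the table). End well, at y = -60 mm of the carrier. Axes as the carrier's.
- well_middle (a point): Round blind well 36 mm in diameter and 8 mm deep in the carrier; this point is the centre of its floor, 10 mm above the table (the carrier's top is 18 mm above the table). The middle well. Axes as the carrier's.
- well_end_b (a point): Round blind well 36 mm in diameter and 8 mm deep in the carrier; this point is the centre of its floor, 10 mm above the table (the carrier's top is 18 mm above the table). End well, at y = +60 mm of the carrier. Axes as the carrier's.
- rest: Fixed plywood rest: a base board 130 x 80 x 12 mm carrying a sloped square sleeve, 30 x 30 mm outside, bore 18 x 18 mm and 95 mm deep. The sleeve leans 0.6 rad (34 degrees) from vertical, its mouth towards the rest's own -x. Origin: on the underside of the base, 5 mm to the +x side of the board's centre; z up. Its place and yaw differ from run to run.
- rest_mouth (a point): Centre of the sleeve's mouth, 105 mm above the table. Axes as the rest's (z up, not along the bore). The bore's axis rises along (-0.565, 0, 0.825) in these axes.
- scriber: Loose scriber, 165 mm long, about 36 to 58 g: a round wooden handle 14 mm in diameter and 120 mm long with a steel point 4 mm in diameter and 45 mm long. Origin: the end of the point; z runs along the scriber from the point to the handle's end at z = 165 mm. It starts point down in the sloped sleeve with the last 70 mm of the handle standing out, lying with up to 2 mm of play; it slides out freely along the sleeve's axis after 95 mm of travel.
- jar: Bystander: round jar with a white lid, 68 mm in diameter, 75 mm tall. Origin: centre of its underside.
- cup: Bystander: open cup, 76 mm in diameter at the rim, 50 mm tall. Origin: centre of its underside.
- prop: Bystander: plaster block 45 x 45 x 60 mm tall. Origin: centre of its underside.

How it is judged:
By the outcome, as a careful person would: the job done as asked, in the order asked, and still so for the second after the job is handed in, while the arm keeps its last pose, push and grip.
It also fails if it takes over 70 s, if anything falls off the work surface, if the arm or the gripper's body presses on something with over 40 N, if the wrist force passes 120 N, or if a joint passes its speed limit or range.

## Working session

There is one attempt and no reset: what is moved stays moved. The work goes in short steps, Python scripts to look and compute and a tool call to move; the robot and the scene stay as the last step left them, time stands still between calls to the robot, and variables do not carry over. Pictures are saved under pics/ and viewed, and the job is handed in when it is done.

Besides the shell and the picture viewer there is one more tool, called after "Emit:" by a JSON object that holds its "name" and its "arguments", one argument or row to a line. apply_moves: Moves the arm, as the interface text tells. Its arguments: {"type":"object","properties":{"steps":{"type":"array"},"squeeze":{"type":"number"}},"required":["steps"]}

```bash
ls; mkdir -p pics
python3 - <<'E'
from workcell import robot, imaging, workorder
import cv2
print(robot.get_obs())
for n in("scene","top"):
    c=imaging.read_camera(n); print({k:v for k,v in c.items() if k!="img"})
    cv2.imwrite(f"pics/{n}0.png",c["img"][:,:,::-1])
E
```

```text
pics
{'t': 0.0, 'joint_pos': array([-1.35123091e+00,  2.17780555e-01,  1.61495911e+00,  1.16556061e-05,
        1.31130026e+00, -1.12181242e-01]), 'qvel': array([ 0.00083521, -0.00072395, -0.00025724,  0.00034774,  0.00010028,
       -0.00039569]), 'joint_efforts': array([ 1.06500477e-04, -3.96839297e+01, -3.03854299e+01, -8.53173992e-05,
        9.75105475e-03,  6.79324287e-06]), 'position': array([ 0.20342412, -0.5901466 ,  0.2519388 ]), 'eef_rot': array([-1.22217025e-03,  9.86274043e-01,  1.65112130e-01, -6.00450236e-05]), 'ft_force': array([ 0.1515465 , -0.59425812, -0.31410688]), 'torque': array([-0.0163625 , -0.01062751,  0.01470545]), 'gripper_width': 0.998261637697944}
{'fovy': 51.27313768092834, 'cx': 262.7261885610934, 'cy': 193.1118389905825, 'cam_to_world': array([[-0.3968994 , -0.49101774,  0.77548208,  1.35825895],
       [ 0.91757196, -0.19101504,  0.348676  ,  0.34415141],
       [-0.02307736,  0.8499499 ,  0.52635786,  0.61452835],
       [ 0.        ,  0.        ,  0.        ,  1.        ]])}
{'fovy': 56.996776972696026, 'cx': 256.796816887441, 'cy': 193.69719769330325, 'cam_to_world': array([[-0.01862809,  0.99446491, -0.10340477,  0.54340098],
       [-0.99964354, -0.02050318, -0.01710022, -0.00317656],
       [-0.0191257 ,  0.10304936,  0.99449235,  0.96662135],
       [ 0.        ,  0.        ,  0.        ,  1.        ]])}
```

View pics/scene0.png

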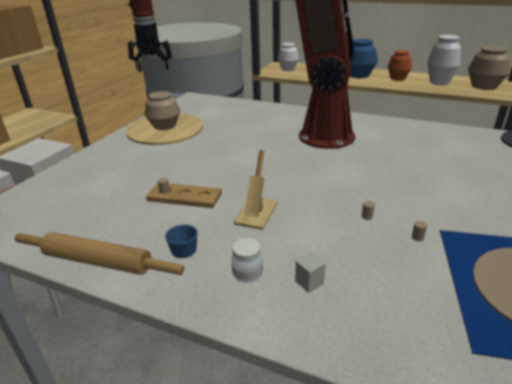

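View pics/top0.png

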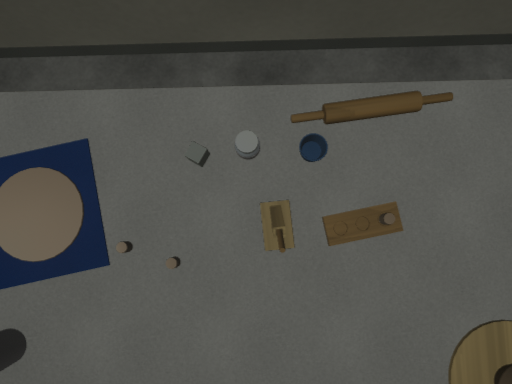

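The scene view shows carrier (~185,194), rest (~257,205), two loose pellets (368,210),(419,231), jar, cup, block. The top view shows carrier (362,223), rest (277,225), pellets (123,246),(173,262). Zooming in for measurement.

```bash
cat > h.py <<'E'
import numpy as np, cv2
from workcell import robot, imaging
def cam(n): return imaging.read_camera(n)
def fl(c): return c["img"].shape[0]/2/np.tan(np.radians(c["fovy"])/2)
def ray(c,u,v):
    f=fl(c); d=np.array([(u-c["cx"])/f,-(v-c["cy"])/f,-1.]); M=c["cam_to_world"]
    return M[:3,3], M[:3,:3]@d
def atz(c,u,v,z):
    o,d=ray(c,u,v); return o+d*(z-o[2])/d[2]
def proj(c,p):
    M=c["cam_to_world"]; q=(np.atleast_2d(p)-M[:3,3])@M[:3,:3]; f=fl(c)
    return np.c_[c["cx"]-f*q[:,0]/q[:,2], c["cy"]+f*q[:,1]/q[:,2]]
def crop(c,u0,v0,w,h,s,fn,gain=1.):
    im=c["img"][v0:v0+h,u0:u0+w,::-1]
    im=np.clip(im.astype(float)*gain,0,255).astype(np.uint8)
    cv2.imwrite(fn,cv2.resize(im,None,fx=s,fy=s,interpolation=cv2.INTER_CUBIC))
E
python3 - <<'E'
from h import *
c=cam("top"); crop(c,255,190,160,70,5,"pics/t1.png",1.6); crop(c,105,230,85,45,9,"pics/t2.png",1.6)
s=cam("scene"); crop(s,140,145,150,90,5,"pics/s1.png"); crop(s,350,190,90,60,8,"pics/s2.png")
np.savez("cams.npz",**{f"{n}_{k}":v for n,d in(("top",c),("scene",s)) for k,v in d.items()})
E
```

```text
(no output)
```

View pics/t1.png

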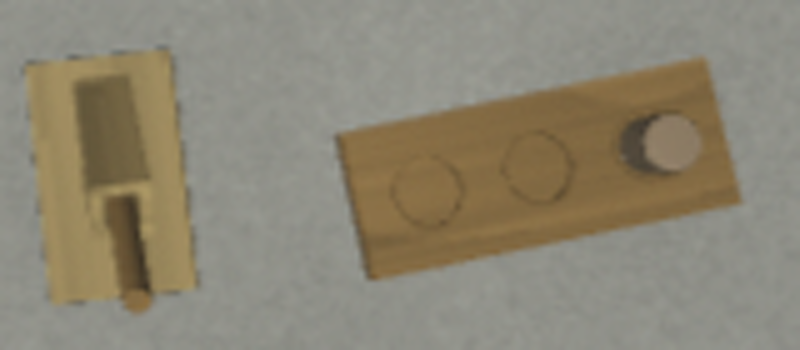

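View pics/t2.png

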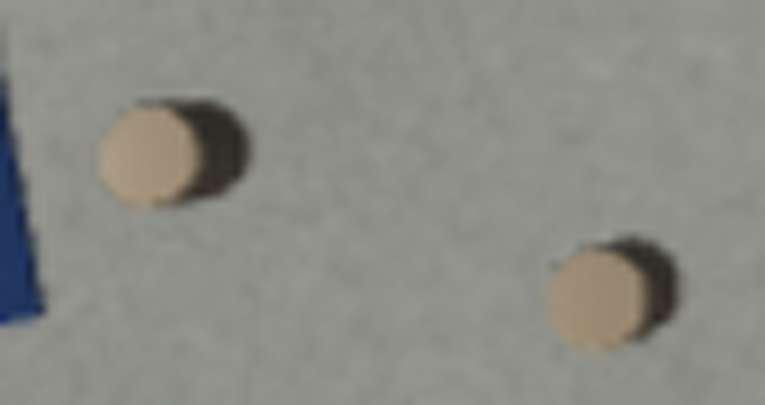

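View pics/s1.png

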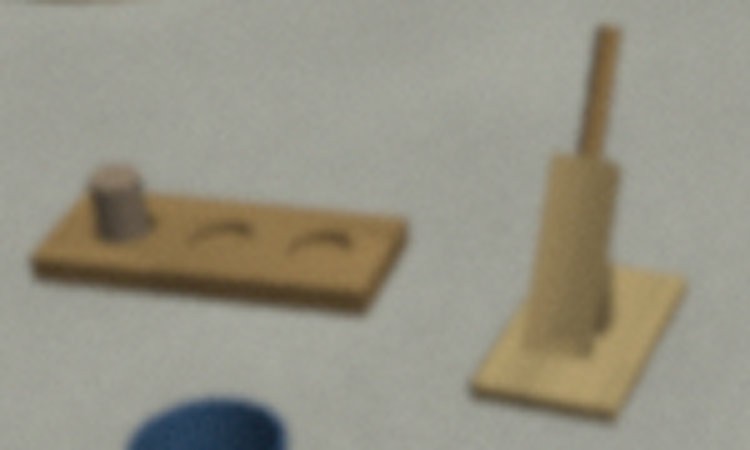

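View pics/s2.png

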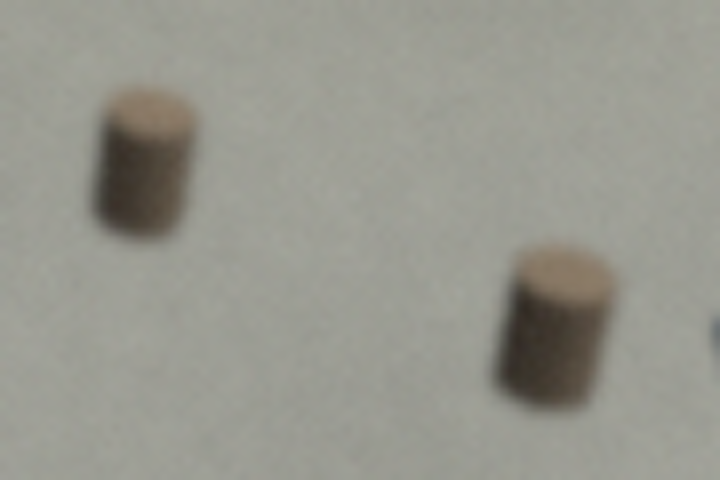

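```bash
cat >> h.py <<'E'
def load():
    z=np.load("cams.npz"); return [{k:z[f"{n}_{k}"] for k in("img","fovy","cx","cy","cam_to_world")} for n in("top","scene")]
def px(x,y,u0,v0,s): return (x+.5)/s-.5+u0,(y+.5)/s-.5+v0
E
python3 - <<'E'
from h import *
np.set_printoptions(precision=4,suppress=True)
T,S=load()
t1=lambda x,y,z:atz(T,*px(x,y,255,190,5),z); t2=lambda x,y,z:atz(T,*px(x,y,105,230,9),z)
s1=lambda x,y,z:atz(S,*px(x,y,140,145,5),z); s2=lambda x,y,z:atz(S,*px(x,y,350,190,8),z)
print("P far top/scene",t2(149,156,.042),s2(566,275,.042)); print("P near",t2(597,298,.042),s2(152,113,.042))
tc=[t1(*p,.018) for p in((338,133),(707,58),(741,203),(370,278))]
print("tray",np.array(tc),np.mean(tc,0),[np.linalg.norm(tc[i]-tc[i-1]) for i in range(4)])
print("wells",t1(427,191,.018),t1(538,167,.018)); print("pc",t1(671,142,.052),s1(117,174,.052))
sc=[s1(*p,.018) for p in((85,190),(405,218),(362,298),(35,265))]
print("tray scene",np.array(sc),np.mean(sc,0),[np.linalg.norm(sc[i]-sc[i-1]) for i in range(4)])
rc=[t1(*p,.012) for p in((25,64),(170,50),(197,290),(53,303))]
print("rest",np.array(rc),np.mean(rc,0),[np.linalg.norm(rc[i]-rc[i-1]) for i in range(4)])
print("scrib end",t1(137,300,.163),s1(608,28,.163))
E
```

```text
P far top/scene [0.5074 0.3691 0.042 ] [0.5065 0.3703 0.042 ]
P near [0.4647 0.2385 0.042 ] [0.4633 0.2401 0.042 ]
tray [[ 0.578  -0.1604  0.018 ]
 [ 0.6142 -0.3583  0.018 ]
 [ 0.5369 -0.3717  0.018 ]
 [ 0.5011 -0.1744  0.018 ]] [ 0.5576 -0.2662  0.018 ] [np.float64(0.07821668653714532), np.float64(0.2012245466918194), np.float64(0.07845819302266076), np.float64(0.20050759788692518)]
wells [ 0.5463 -0.2064  0.018 ] [ 0.5579 -0.2657  0.018 ]
pc [ 0.5689 -0.3247  0.052 ] [ 0.5646 -0.3242  0.052 ]
tray scene [[ 0.5399 -0.3712  0.018 ]
 [ 0.4989 -0.1759  0.018 ]
 [ 0.5823 -0.1572  0.018 ]
 [ 0.6202 -0.3467  0.018 ]] [ 0.5603 -0.2627  0.018 ] [np.float64(0.08398361546669474), np.float64(0.199582837568006), np.float64(0.08540612750912484), np.float64(0.1932435322106552)]
rest [[ 0.6188  0.0061  0.012 ]
 [ 0.6248 -0.0725  0.012 ]
 [ 0.4961 -0.0833  0.012 ]
 [ 0.4906 -0.0064  0.012 ]] [ 0.5576 -0.039   0.012 ] [np.float64(0.1288120345045479), np.float64(0.07880853350437496), np.float64(0.12916770865781643), np.float64(0.07711358100665808)]
scrib end [ 0.4996 -0.0436  0.163 ] [ 0.5004 -0.0426  0.163 ]
```

Both cameras agree to about 1–2 mm. Plan: tool y along the carrier's x for picking and placing. First the yaw turn of -1.428 about tool z.

Emit:
{"name": "apply_moves", "arguments": {
  "steps": [
    {"az": -0.119, "claw": 100},
    {"az": -0.119},
    {"az": -0.119},
    {"az": -0.119},
    {"az": -0.119},
    {"az": -0.119},
    {"az": -0.119},
    {"az": -0.119}
  ]
}}

```text
validation failed for argument at $.st...
```

Emit:
{"name": "apply_moves", "arguments": {
  "steps": [
    {"az": -0.119},
    {"az": -0.119},
    {"az": -0.119},
    {"az": -0.119},
    {"az": 0}
  ]
}}

```text
validation failed for argument at $.st...
```

```bash
cat >> h.py <<'E'
from scipy.spatial.transform import Rotation as R
def pose():
    o=robot.get_obs(); return np.array(o["position"]),R.from_quat(np.roll(o["eef_rot"],-1)),o
def delta(tp,tR=None):
    p,r,o=pose(); np.set_printoptions(precision=4,suppress=True)
    print("t",round(o["t"],2),"p",p,"q",o["joint_pos"],"grip",round(o["gripper_width"],3),"F",o["ft_force"])
    print("axes x,y,z",r.as_matrix().T.round(3).tolist())
    print("shift tool",r.inv().apply(np.array(tp)-p))
    if tR is not None: print("turn tool",(r.inv()*tR).as_rotvec())
def down(yaw_y):
    y=np.array([np.cos(yaw_y),np.sin(yaw_y),0]); z=np.array([0,0,-1.]); return R.from_matrix(np.c_[np.cross(y,z),y,z])
E
python3 -c "
from h import *
delta([.464,.239,.12],down(.19))"
```

```text
t 0.2 p [ 0.2035 -0.5904  0.2524] q [-1.3512  0.2175  1.6144 -0.      1.3113 -0.1122] grip 0.995 F [-0.0303 -0.1702 -0.0761]
axes x,y,z [[0.945, 0.326, 0.0], [0.326, -0.945, -0.002], [-0.0, 0.002, -1.0]]
shift tool [ 0.5165 -0.6991  0.1336]
turn tool [-0.0011 -0.0012 -1.429 ]
```

Emit:
{"name": "apply_moves", "arguments": {
  "steps": [
    {"claw": 100, "tx": 0, "ty": 0, "tz": 0, "ax": 0, "ay": 0, "az": -0.119},
    {"claw": 100, "tx": 0, "ty": 0, "tz": 0, "ax": 0, "ay": 0, "az": -0.119},
    {"claw": 100, "tx": 0, "ty": 0, "tz": 0, "ax": 0, "ay": 0, "az": -0.119},
    {"claw": 100, "tx": 0, "ty": 0, "tz": 0, "ax": 0, "ay": 0, "az": -0.119},
    {"claw": 100, "tx": 0, "ty": 0, "tz": 0, "ax": 0, "ay": 0, "az": -0.119},
    {"claw": 100, "tx": 0, "ty": 0, "tz": 0, "ax": 0, "ay": 0, "az": -0.119},
    {"claw": 100, "tx": 0, "ty": 0, "tz": 0, "ax": 0, "ay": 0, "az": -0.119},
    {"claw": 100, "tx": 0, "ty": 0, "tz": 0, "ax": 0, "ay": 0, "az": -0.119}
  ]
}}

```text
t: 0.87
position: [0.2035, -0.5907, 0.2529]
eef_rot: [-0.0, 0.799, 0.601, 0.0]
ft_force: [0.2, -0.9, -0.6]
gripper_width: 0.998
```

Emit:
{"name": "apply_moves", "arguments": {
  "steps": [
    {"claw": 100, "tx": 0, "ty": 0, "tz": 0, "ax": 0, "ay": 0, "az": -0.119},
    {"claw": 100, "tx": 0, "ty": 0, "tz": 0, "ax": 0, "ay": 0, "az": -0.119},
    {"claw": 100, "tx": 0, "ty": 0, "tz": 0, "ax": 0, "ay": 0, "az": -0.119},
    {"claw": 100, "tx": 0, "ty": 0, "tz": 0, "ax": 0, "ay": 0, "az": -0.119},
    {"claw": 100, "tx": 0.032, "ty": 0.017, "tz": 0, "ax": 0, "ay": 0, "az": 0},
    {"claw": 100, "tx": 0.032, "ty": 0.017, "tz": 0, "ax": 0, "ay": 0, "az": 0},
    {"claw": 100, "tx": 0.032, "ty": 0.017, "tz": 0, "ax": 0, "ay": 0, "az": 0},
    {"claw": 100, "tx": 0.032, "ty": 0.017, "tz": 0, "ax": 0, "ay": 0, "az": 0}
  ]
}}

```text
t: 1.53
position: [0.2464, -0.4508, 0.2528]
eef_rot: [-0.0, 0.638, 0.77, 0.0]
ft_force: [0.4, 0.3, 0.2]
gripper_width: 0.999
```

Emit:
{"name": "apply_moves", "arguments": {
  "steps": [
    {"claw": 100, "tx": 0.032, "ty": 0.017, "tz": 0, "ax": 0, "ay": 0, "az": 0},
    {"claw": 100, "tx": 0.032, "ty": 0.017, "tz": 0, "ax": 0, "ay": 0, "az": 0},
    {"claw": 100, "tx": 0.032, "ty": 0.017, "tz": 0, "ax": 0, "ay": 0, "az": 0},
    {"claw": 100, "tx": 0.032, "ty": 0.017, "tz": 0, "ax": 0, "ay": 0, "az": 0},
    {"claw": 100, "tx": 0.032, "ty": 0.017, "tz": 0, "ax": 0, "ay": 0, "az": 0},
    {"claw": 100, "tx": 0.032, "ty": 0.017, "tz": 0, "ax": 0, "ay": 0, "az": 0},
    {"claw": 100, "tx": 0.032, "ty": 0.017, "tz": 0, "ax": 0, "ay": 0, "az": 0},
    {"claw": 100, "tx": 0.032, "ty": 0.017, "tz": 0, "ax": 0, "ay": 0, "az": 0}
  ]
}}

```text
t: 2.2
position: [0.3318, -0.1737, 0.2533]
eef_rot: [0.0, 0.638, 0.77, 0.0]
ft_force: [0.6, -0.3, -0.3]
gripper_width: 1.0
```

Emit:
{"name": "apply_moves", "arguments": {
  "steps": [
    {"claw": 100, "tx": 0.032, "ty": 0.017, "tz": 0, "ax": 0, "ay": 0, "az": 0},
    {"claw": 100, "tx": 0.032, "ty": 0.017, "tz": 0, "ax": 0, "ay": 0, "az": 0},
    {"claw": 100, "tx": 0.032, "ty": 0.017, "tz": 0, "ax": 0, "ay": 0, "az": 0},
    {"claw": 100, "tx": 0.032, "ty": 0.017, "tz": 0, "ax": 0, "ay": 0, "az": 0},
    {"claw": 100, "tx": 0.032, "ty": 0.017, "tz": 0, "ax": 0, "ay": 0, "az": 0},
    {"claw": 100, "tx": 0.032, "ty": 0.017, "tz": 0, "ax": 0, "ay": 0, "az": 0},
    {"claw": 100, "tx": 0.032, "ty": 0.017, "tz": 0, "ax": 0, "ay": 0, "az": 0},
    {"claw": 100, "tx": 0, "ty": 0, "tz": 0, "ax": 0, "ay": 0, "az": 0}
  ]
}}

```text
t: 2.87
position: [0.4074, 0.0722, 0.2536]
eef_rot: [-0.001, 0.634, 0.773, 0.002]
ft_force: [0.2, -0.4, -0.0]
gripper_width: 0.998
```

```bash
python3 -c "
from h import *
delta([.464,.239,.034],down(.19))"
```

```text
t 2.87 p [0.4074 0.0722 0.2536] q [ 0.003  -0.2627  2.0831  0.0035  1.32   -0.194 ] grip 0.998 F [ 0.1664 -0.4218 -0.0372]
axes x,y,z [[-0.195, 0.981, 0.003], [0.981, 0.195, 0.002], [0.001, 0.003, -1.0]]
shift tool [0.1519 0.0876 0.2202]
turn tool [ 0.0019 -0.0031  0.0061]
```

Emit:
{"name": "apply_moves", "arguments": {
  "steps": [
    {"claw": 100, "tx": 0.0253, "ty": 0.0146, "tz": 0.015, "ax": 0, "ay": 0, "az": 0},
    {"claw": 100, "tx": 0.0253, "ty": 0.0146, "tz": 0.015, "ax": 0, "ay": 0, "az": 0},
    {"claw": 100, "tx": 0.0253, "ty": 0.0146, "tz": 0.015, "ax": 0, "ay": 0, "az": 0},
    {"claw": 100, "tx": 0.0253, "ty": 0.0146, "tz": 0.015, "ax": 0, "ay": 0, "az": 0},
    {"claw": 100, "tx": 0.0253, "ty": 0.0146, "tz": 0.015, "ax": 0, "ay": 0, "az": 0},
    {"claw": 100, "tx": 0.0253, "ty": 0.0146, "tz": 0.015, "ax": 0, "ay": 0, "az": 0},
    {"claw": 100, "tx": 0, "ty": 0, "tz": 0.02, "ax": 0, "ay": 0, "az": 0},
    {"claw": 100, "tx": 0, "ty": 0, "tz": 0, "ax": 0, "ay": 0, "az": 0}
  ]
}}

```text
t: 3.53
position: [0.4615, 0.232, 0.1392]
eef_rot: [-0.002, 0.636, 0.771, -0.004]
ft_force: [-1.5, -0.3, -0.3]
gripper_width: 1.0
```

```bash
python3 -c "
from h import *
delta([.464,.239,.036],down(.19))
c=cam('top'); crop(c,100,200,110,90,7,'pics/t3.png',1.6);c=cam('scene'); crop(c,300,90,150,160,4,'pics/s3.png')"
```

```text
t 3.53 p [0.4615 0.232  0.1392] q [ 0.3302  0.1233  1.953  -0.0004  1.0736  0.1394] grip 1.0 F [-1.46   -0.2517 -0.2569]
axes x,y,z [[-0.19, 0.982, -0.001], [0.982, 0.19, -0.008], [-0.008, -0.003, -1.0]]
shift tool [0.0065 0.0046 0.1031]
turn tool [-0.0082  0.0015  0.0009]
```

View pics/s3.png

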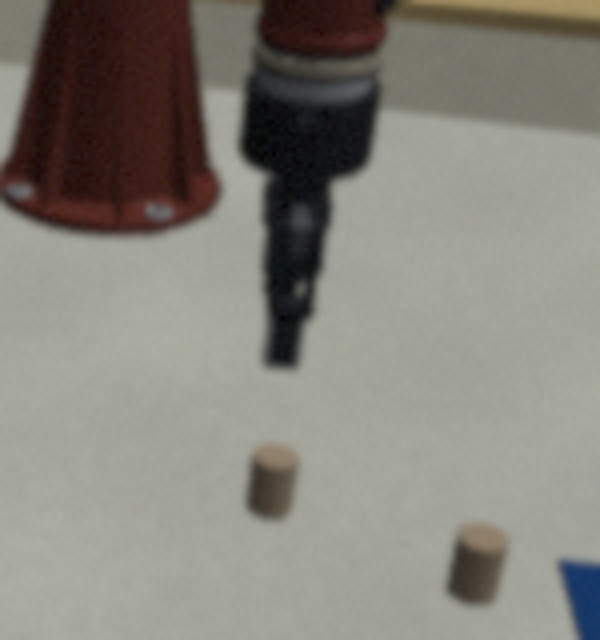

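The gripper hangs above the near pellet, well aligned, still settling. Descending.

Emit:
{"name": "apply_moves", "arguments": {
  "steps": [
    {"claw": 100, "tx": 0, "ty": 0, "tz": 0.02, "ax": 0, "ay": 0, "az": 0},
    {"claw": 100, "tx": 0, "ty": 0, "tz": 0.02, "ax": 0, "ay": 0, "az": 0},
    {"claw": 100, "tx": 0, "ty": 0, "tz": 0.02, "ax": 0, "ay": 0, "az": 0},
    {"claw": 100, "tx": 0, "ty": 0, "tz": 0.02, "ax": 0, "ay": 0, "az": 0},
    {"claw": 100, "tx": 0, "ty": 0, "tz": 0, "ax": 0, "ay": 0, "az": 0},
    {"claw": 100, "tx": 0, "ty": 0, "tz": 0, "ax": 0, "ay": 0, "az": 0},
    {"claw": 100, "tx": 0, "ty": 0, "tz": 0, "ax": 0, "ay": 0, "az": 0}
  ]
}}

```text
t: 4.22
position: [0.4656, 0.2323, 0.0653]
eef_rot: [0.001, 0.638, 0.77, 0.001]
ft_force: [0.1, 0.4, 0.3]
gripper_width: 1.0
```

```bash
python3 -c "
from h import *
delta([.464,.239,.036],down(.19))"
```

```text
t 4.22 p [0.4656 0.2323 0.0653] q [ 0.328   0.2428  1.9814 -0.0001  0.9144  0.14  ] grip 1.0 F [0.0682 0.3793 0.2683]
axes x,y,z [[-0.187, 0.982, 0.0], [0.982, 0.187, 0.003], [0.003, 0.001, -1.0]]
shift tool [ 0.0068 -0.0004  0.0293]
turn tool [ 0.0029 -0.0003 -0.0019]
```

Emit:
{"name": "apply_moves", "arguments": {
  "steps": [
    {"claw": 100, "tx": 0.007, "ty": 0, "tz": 0, "ax": 0, "ay": 0, "az": 0},
    {"claw": 100, "tx": 0, "ty": 0, "tz": 0.015, "ax": 0, "ay": 0, "az": 0},
    {"claw": 100, "tx": 0, "ty": 0, "tz": 0.0145, "ax": 0, "ay": 0, "az": 0},
    {"claw": 100, "tx": 0, "ty": 0, "tz": 0, "ax": 0, "ay": 0, "az": 0},
    {"claw": 20, "tx": 0, "ty": 0, "tz": 0, "ax": 0, "ay": 0, "az": 0},
    {"claw": 20, "tx": 0, "ty": 0, "tz": 0, "ax": 0, "ay": 0, "az": 0},
    {"claw": 20, "tx": 0, "ty": 0, "tz": 0, "ax": 0, "ay": 0, "az": 0},
    {"claw": 20, "tx": 0, "ty": 0, "tz": 0, "ax": 0, "ay": 0, "az": 0}
  ],
  "squeeze": 40
}}

```text
t: 4.88
position: [0.4638, 0.2398, 0.035]
eef_rot: [0.001, 0.637, 0.771, 0.001]
ft_force: [0.7, 0.1, 0.6]
gripper_width: 0.454
```

Emit:
{"name": "apply_moves", "arguments": {
  "steps": [
    {"claw": 20, "tx": 0, "ty": 0, "tz": 0, "ax": 0, "ay": 0, "az": 0},
    {"claw": 20, "tx": 0, "ty": 0, "tz": 0, "ax": 0, "ay": 0, "az": 0},
    {"claw": 20, "tx": 0, "ty": 0, "tz": 0, "ax": 0, "ay": 0, "az": 0}
  ]
}}

```text
t: 5.13
position: [0.4638, 0.2397, 0.0349]
eef_rot: [0.0, 0.637, 0.771, 0.001]
ft_force: [-1.1, 0.4, 5.7]
gripper_width: 0.336
```

```bash
python3 -c "
from h import *
delta([.464,.239,.036],down(.19))"
```

```text
t 5.13 p [0.4638 0.2397 0.0349] q [0.3426 0.3014 1.9819 0.0001 0.8564 0.1536] grip 0.336 F [-1.0605  0.4359  5.6715]
axes x,y,z [[-0.188, 0.982, 0.0], [0.982, 0.188, 0.002], [0.002, 0.001, -1.0]]
shift tool [-0.0008  0.0001 -0.0011]
turn tool [ 0.0019 -0.0003 -0.001 ]
```

Emit:
{"name": "apply_moves", "arguments": {
  "steps": [
    {"claw": 20, "tx": 0, "ty": 0, "tz": -0.01, "ax": 0, "ay": 0, "az": 0},
    {"claw": 20, "tx": 0, "ty": 0, "tz": -0.03, "ax": 0, "ay": 0, "az": 0},
    {"claw": 20, "tx": 0, "ty": 0, "tz": -0.03, "ax": 0, "ay": 0, "az": 0},
    {"claw": 20, "tx": 0, "ty": 0, "tz": -0.03, "ax": 0, "ay": 0, "az": 0},
    {"claw": 20, "tx": 0, "ty": 0, "tz": -0.03, "ax": 0, "ay": 0, "az": 0},
    {"claw": 20, "tx": 0, "ty": 0, "tz": -0.035, "ax": 0, "ay": 0, "az": 0},
    {"claw": 20, "tx": 0, "ty": 0, "tz": -0.035, "ax": 0, "ay": 0, "az": 0},
    {"claw": 20, "tx": 0, "ty": 0, "tz": 0, "ax": 0, "ay": 0, "az": 0}
  ]
}}

```text
t: 5.8
position: [0.4671, 0.241, 0.2427]
eef_rot: [0.004, 0.637, 0.771, 0.006]
ft_force: [1.3, 1.2, 0.1]
gripper_width: 0.336
```

```bash
python3 -c "
from h import *
delta([.5578,-.2658,.24],down(.19))
c=cam('scene'); crop(c,300,50,150,160,4,'pics/s4.png')"
```

```text
t 5.8 p [0.4671 0.241  0.2427] q [0.3427 0.0047 1.8665 0.0001 1.2553 0.1536] grip 0.336 F [1.3402 1.2479 0.0904]
axes x,y,z [[-0.188, 0.982, 0.002], [0.982, 0.188, 0.015], [0.014, 0.005, -1.0]]
shift tool [-0.5148 -0.0062  0.0014]
turn tool [ 0.0149 -0.0024 -0.0009]
```

View pics/s4.png

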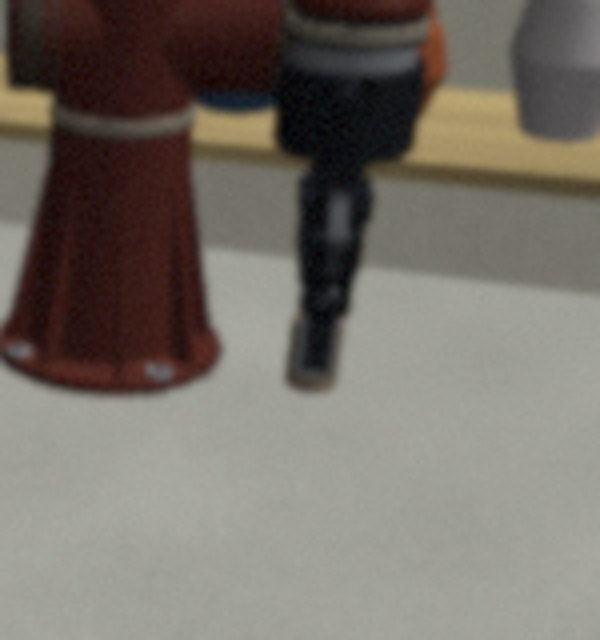

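Pellet is held upright between the pads. Carrying it to the middle well.

Emit:
{"name": "apply_moves", "arguments": {
  "steps": [
    {"claw": 20, "tx": -0.0368, "ty": -0.0005, "tz": 0, "ax": 0, "ay": 0, "az": 0},
    {"claw": 20, "tx": -0.0368, "ty": -0.0005, "tz": 0, "ax": 0, "ay": 0, "az": 0},
    {"claw": 20, "tx": -0.0368, "ty": -0.0005, "tz": 0, "ax": 0, "ay": 0, "az": 0},
    {"claw": 20, "tx": -0.0368, "ty": -0.0005, "tz": 0, "ax": 0, "ay": 0, "az": 0},
    {"claw": 20, "tx": -0.0368, "ty": -0.0005, "tz": 0, "ax": 0, "ay": 0, "az": 0},
    {"claw": 20, "tx": -0.0368, "ty": -0.0005, "tz": 0, "ax": 0, "ay": 0, "az": 0},
    {"claw": 20, "tx": -0.0368, "ty": -0.0005, "tz": 0, "ax": 0, "ay": 0, "az": 0}
  ]
}}

```text
t: 6.43
position: [0.5064, -0.0158, 0.2322]
eef_rot: [-0.001, 0.637, 0.771, -0.001]
ft_force: [0.6, 0.3, -0.4]
gripper_width: 0.337
```

Emit:
{"name": "apply_moves", "arguments": {
  "steps": [
    {"claw": 20, "tx": -0.0368, "ty": 0, "tz": 0, "ax": 0, "ay": 0, "az": 0},
    {"claw": 20, "tx": -0.0368, "ty": 0, "tz": 0, "ax": 0, "ay": 0, "az": 0},
    {"claw": 20, "tx": -0.0368, "ty": 0, "tz": 0, "ax": 0, "ay": 0, "az": 0},
    {"claw": 20, "tx": -0.0368, "ty": 0, "tz": 0, "ax": 0, "ay": 0, "az": 0},
    {"claw": 20, "tx": -0.0368, "ty": 0, "tz": 0, "ax": 0, "ay": 0, "az": 0},
    {"claw": 20, "tx": -0.0368, "ty": 0, "tz": 0, "ax": 0, "ay": 0, "az": 0},
    {"claw": 20, "tx": -0.0368, "ty": 0, "tz": 0, "ax": 0, "ay": 0, "az": 0},
    {"claw": 20, "tx": 0, "ty": 0, "tz": 0, "ax": 0, "ay": 0, "az": 0}
  ]
}}

```text
t: 7.1
position: [0.5557, -0.2734, 0.2321]
eef_rot: [0.0, 0.639, 0.769, -0.002]
ft_force: [-0.1, -0.2, 0.2]
gripper_width: 0.341
```

Emit:
{"name": "apply_moves", "arguments": {
  "steps": [
    {"claw": 20, "tx": 0, "ty": 0, "tz": 0, "ax": 0, "ay": 0, "az": 0},
    {"claw": 20, "tx": 0, "ty": 0, "tz": 0.02, "ax": 0, "ay": 0, "az": 0},
    {"claw": 20, "tx": 0, "ty": 0, "tz": 0.03, "ax": 0, "ay": 0, "az": 0},
    {"claw": 20, "tx": 0, "ty": 0, "tz": 0.03, "ax": 0, "ay": 0, "az": 0},
    {"claw": 20, "tx": 0, "ty": 0, "tz": 0.03, "ax": 0, "ay": 0, "az": 0},
    {"claw": 20, "tx": 0, "ty": 0, "tz": 0, "ax": 0, "ay": 0, "az": 0},
    {"claw": 20, "tx": 0, "ty": 0, "tz": 0, "ax": 0, "ay": 0, "az": 0},
    {"claw": 20, "tx": 0, "ty": 0, "tz": 0, "ax": 0, "ay": 0, "az": 0}
  ]
}}

```text
t: 7.77
position: [0.5567, -0.2667, 0.1249]
eef_rot: [0.0, 0.637, 0.771, 0.0]
ft_force: [-0.8, -0.5, -1.2]
gripper_width: 0.337
```

```bash
python3 -c "
from h import *
delta([.5578,-.2658,.0455],down(.19))
c=cam('scene'); crop(c,120,100,150,120,5,'pics/s5.png')"
```

```text
t 7.77 p [ 0.5567 -0.2667  0.1249] q [-0.5605  0.3354  1.7245  0.0002  1.0809 -0.7506] grip 0.337 F [-0.7687 -0.4593 -1.1601]
axes x,y,z [[-0.189, 0.982, -0.0], [0.982, 0.189, 0.001], [0.001, -0.0, -1.0]]
shift tool [0.0007 0.0012 0.0794]
turn tool [0.0008 0.0004 0.    ]
```

View pics/s5.png

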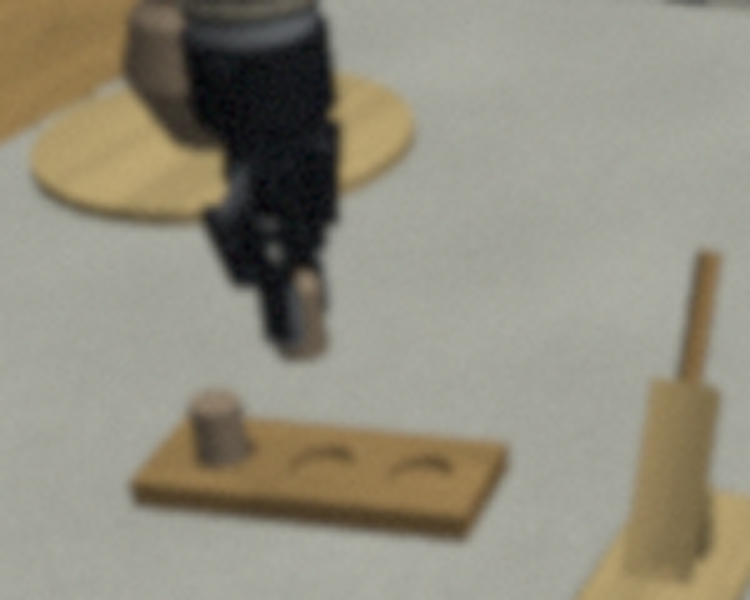

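Pellet is over the middle well (crop ~(320,455)). Lowering with a 1 mm correction.

Emit:
{"name": "apply_moves", "arguments": {
  "steps": [
    {"claw": 20, "tx": 0.0007, "ty": 0.0012, "tz": 0.02, "ax": 0, "ay": 0, "az": 0},
    {"claw": 20, "tx": 0, "ty": 0, "tz": 0.02, "ax": 0, "ay": 0, "az": 0},
    {"claw": 20, "tx": 0, "ty": 0, "tz": 0.015, "ax": 0, "ay": 0, "az": 0},
    {"claw": 20, "tx": 0, "ty": 0, "tz": 0.01, "ax": 0, "ay": 0, "az": 0},
    {"claw": 20, "tx": 0, "ty": 0, "tz": 0.008, "ax": 0, "ay": 0, "az": 0},
    {"claw": 20, "tx": 0, "ty": 0, "tz": 0.005, "ax": 0, "ay": 0, "az": 0},
    {"claw": 20, "tx": 0, "ty": 0, "tz": 0, "ax": 0, "ay": 0, "az": 0},
    {"claw": 20, "tx": 0, "ty": 0, "tz": 0, "ax": 0, "ay": 0, "az": 0}
  ]
}}

```text
t: 8.48
position: [0.5579, -0.2667, 0.0466]
eef_rot: [0.001, 0.637, 0.771, 0.0]
ft_force: [-0.4, -0.1, -0.4]
gripper_width: 0.338
```

```bash
python3 -c "
from h import *
delta([.5578,-.2658,.0455],down(.19))"
```

```text
t 8.48 p [ 0.5579 -0.2667  0.0466] q [-0.5595  0.4475  1.7457  0.      0.947  -0.7485] grip 0.338 F [-0.3921 -0.1346 -0.3698]
axes x,y,z [[-0.188, 0.982, -0.001], [0.982, 0.188, 0.001], [0.001, -0.001, -1.0]]
shift tool [0.0009 0.0001 0.0011]
turn tool [ 0.001   0.0009 -0.001 ]
```

Emit:
{"name": "apply_moves", "arguments": {
  "steps": [
    {"claw": 20, "tx": 0, "ty": 0, "tz": 0.001, "ax": 0, "ay": 0, "az": 0},
    {"claw": 20, "tx": 0, "ty": 0, "tz": 0, "ax": 0, "ay": 0, "az": 0},
    {"claw": 45, "tx": 0, "ty": 0, "tz": 0, "ax": 0, "ay": 0, "az": 0},
    {"claw": 65, "tx": 0, "ty": 0, "tz": 0, "ax": 0, "ay": 0, "az": 0},
    {"claw": 80, "tx": 0, "ty": 0, "tz": 0, "ax": 0, "ay": 0, "az": 0},
    {"claw": 80, "tx": 0, "ty": 0, "tz": 0, "ax": 0, "ay": 0, "az": 0},
    {"claw": 80, "tx": 0, "ty": 0, "tz": 0, "ax": 0, "ay": 0, "az": 0}
  ]
}}

```text
t: 9.07
position: [0.5573, -0.2664, 0.0449]
eef_rot: [0.0, 0.637, 0.771, 0.0]
ft_force: [0.4, 0.5, -0.3]
gripper_width: 0.8
```

Emit:
{"name": "apply_moves", "arguments": {
  "steps": [
    {"claw": 80, "tx": 0, "ty": 0, "tz": -0.015, "ax": 0, "ay": 0, "az": 0},
    {"claw": 80, "tx": 0, "ty": 0, "tz": -0.03, "ax": 0, "ay": 0, "az": 0},
    {"claw": 100, "tx": 0, "ty": 0, "tz": -0.035, "ax": 0, "ay": 0, "az": 0},
    {"claw": 100, "tx": 0, "ty": 0, "tz": -0.035, "ax": 0, "ay": 0, "az": 0},
    {"claw": 100, "tx": 0, "ty": 0, "tz": -0.04, "ax": 0, "ay": 0, "az": 0},
    {"claw": 100, "tx": 0, "ty": 0, "tz": -0.04, "ax": 0, "ay": 0, "az": 0},
    {"claw": 100, "tx": 0, "ty": 0, "tz": 0, "ax": 0, "ay": 0, "az": 0}
  ]
}}

```text
t: 9.65
position: [0.5621, -0.2693, 0.2512]
eef_rot: [0.009, 0.637, 0.771, 0.001]
ft_force: [1.1, -0.8, 1.7]
gripper_width: 1.004
```

```bash
python3 -c "
from h import *
delta([.507,.3695,.24],down(.19))
c=cam('scene'); crop(c,120,100,150,120,5,'pics/s6.png')"
```

```text
t 9.65 p [ 0.5621 -0.2693  0.2512] q [-0.5594  0.204   1.6327  0.0001  1.2862 -0.7485] grip 1.004 F [ 1.0913 -0.7536  1.7116]
axes x,y,z [[-0.188, 0.982, -0.013], [0.982, 0.188, 0.014], [0.016, -0.01, -1.0]]
shift tool [0.6379 0.0659 0.0041]
turn tool [ 0.0137  0.0127 -0.0008]
```

View pics/s6.png

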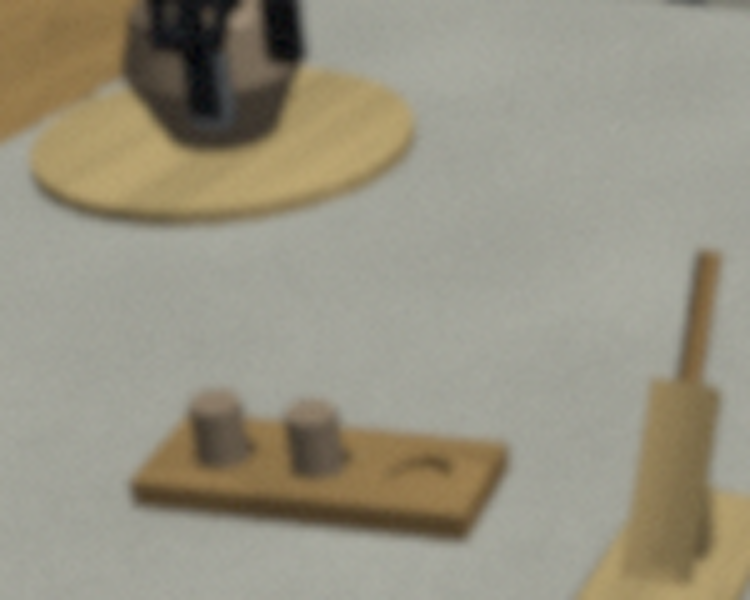

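Middle well is filled, pellet upright. Going for the far pellet.

Emit:
{"name": "apply_moves", "arguments": {
  "steps": [
    {"claw": 100, "tx": 0.0373, "ty": 0.0041, "tz": 0, "ax": 0, "ay": 0, "az": 0},
    {"claw": 100, "tx": 0.0373, "ty": 0.0041, "tz": 0, "ax": 0, "ay": 0, "az": 0},
    {"claw": 100, "tx": 0.0373, "ty": 0.0041, "tz": 0, "ax": 0, "ay": 0, "az": 0},
    {"claw": 100, "tx": 0.0373, "ty": 0.0041, "tz": 0, "ax": 0, "ay": 0, "az": 0},
    {"claw": 100, "tx": 0.0373, "ty": 0.0041, "tz": 0, "ax": 0, "ay": 0, "az": 0},
    {"claw": 100, "tx": 0.0373, "ty": 0.0041, "tz": 0, "ax": 0, "ay": 0, "az": 0},
    {"claw": 100, "tx": 0.0373, "ty": 0.0041, "tz": 0, "ax": 0, "ay": 0, "az": 0},
    {"claw": 100, "tx": 0.0373, "ty": 0.0041, "tz": 0, "ax": 0, "ay": 0, "az": 0}
  ]
}}

```text
t: 10.37
position: [0.532, 0.0346, 0.2383]
eef_rot: [-0.001, 0.637, 0.771, -0.001]
ft_force: [0.8, 0.6, -0.7]
gripper_width: 1.0
```

Emit:
{"name": "apply_moves", "arguments": {
  "steps": [
    {"claw": 100, "tx": 0.0373, "ty": 0.0041, "tz": 0, "ax": 0, "ay": 0, "az": 0},
    {"claw": 100, "tx": 0.0373, "ty": 0.0041, "tz": 0, "ax": 0, "ay": 0, "az": 0},
    {"claw": 100, "tx": 0.0373, "ty": 0.0041, "tz": 0, "ax": 0, "ay": 0, "az": 0},
    {"claw": 100, "tx": 0.0373, "ty": 0.0041, "tz": 0, "ax": 0, "ay": 0, "az": 0},
    {"claw": 100, "tx": 0.0373, "ty": 0.0041, "tz": 0, "ax": 0, "ay": 0, "az": 0},
    {"claw": 100, "tx": 0.0373, "ty": 0.0041, "tz": 0, "ax": 0, "ay": 0, "az": 0},
    {"claw": 100, "tx": 0.0373, "ty": 0.0041, "tz": 0, "ax": 0, "ay": 0, "az": 0},
    {"claw": 100, "tx": 0.0373, "ty": 0.0041, "tz": 0, "ax": 0, "ay": 0, "az": 0}
  ]
}}

```text
t: 11.03
position: [0.5082, 0.3336, 0.2381]
eef_rot: [-0.0, 0.637, 0.771, -0.001]
ft_force: [1.1, -1.1, -0.4]
gripper_width: 1.001
```

Emit:
{"name": "apply_moves", "arguments": {
  "steps": [
    {"claw": 100, "tx": 0.0373, "ty": 0.0041, "tz": 0.02, "ax": 0, "ay": 0, "az": 0},
    {"claw": 100, "tx": 0, "ty": 0, "tz": 0.035, "ax": 0, "ay": 0, "az": 0},
    {"claw": 100, "tx": 0, "ty": 0, "tz": 0.035, "ax": 0, "ay": 0, "az": 0},
    {"claw": 100, "tx": 0, "ty": 0, "tz": 0.035, "ax": 0, "ay": 0, "az": 0},
    {"claw": 100, "tx": 0, "ty": 0, "tz": 0.03, "ax": 0, "ay": 0, "az": 0},
    {"claw": 100, "tx": 0, "ty": 0, "tz": 0, "ax": 0, "ay": 0, "az": 0},
    {"claw": 100, "tx": 0, "ty": 0, "tz": 0, "ax": 0, "ay": 0, "az": 0},
    {"claw": 100, "tx": 0, "ty": 0, "tz": 0, "ax": 0, "ay": 0, "az": 0}
  ]
}}

```text
t: 11.7
position: [0.5073, 0.3691, 0.0862]
eef_rot: [0.0, 0.637, 0.771, 0.001]
ft_force: [-0.0, 0.3, 0.6]
gripper_width: 1.001
```

```bash
python3 -c "
from h import *
delta([.507,.3695,.035],down(.19))
c=cam('scene'); crop(c,340,90,150,160,4,'pics/s7.png')"
```

```text
t 11.7 p [0.5073 0.3691 0.0862] q [0.5171 0.4055 1.7141 0.     1.0206 0.3282] grip 1.001 F [-0.0357  0.2749  0.6327]
axes x,y,z [[-0.188, 0.982, 0.0], [0.982, 0.188, 0.001], [0.001, 0.001, -1.0]]
shift tool [ 0.0005 -0.0003  0.0512]
turn tool [ 0.0012 -0.0004 -0.0011]
```

View pics/s7.png

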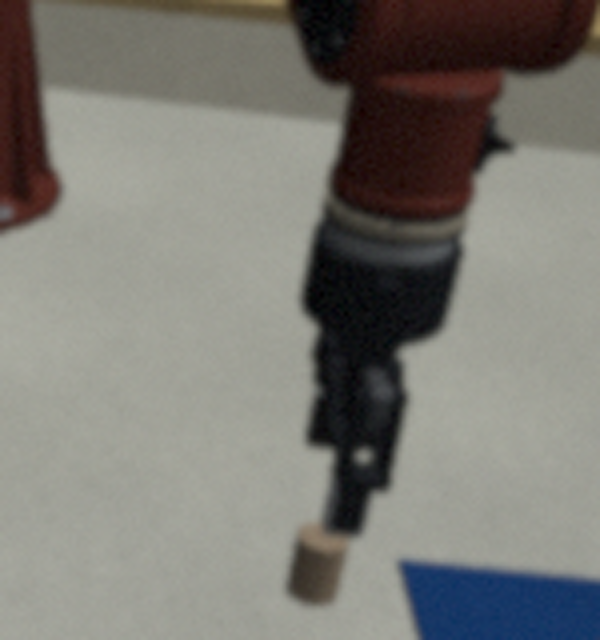

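Gripper is straight above the far pellet (fingers just behind it in view). Descend, close, lift.

Emit:
{"name": "apply_moves", "arguments": {
  "steps": [
    {"claw": 100, "tx": 0, "ty": 0, "tz": 0.02, "ax": 0, "ay": 0, "az": 0},
    {"claw": 100, "tx": 0, "ty": 0, "tz": 0.02, "ax": 0, "ay": 0, "az": 0},
    {"claw": 100, "tx": 0, "ty": 0, "tz": 0.011, "ax": 0, "ay": 0, "az": 0},
    {"claw": 100, "tx": 0, "ty": 0, "tz": 0, "ax": 0, "ay": 0, "az": 0},
    {"claw": 20, "tx": 0, "ty": 0, "tz": 0, "ax": 0, "ay": 0, "az": 0},
    {"claw": 20, "tx": 0, "ty": 0, "tz": 0, "ax": 0, "ay": 0, "az": 0},
    {"claw": 20, "tx": 0, "ty": 0, "tz": 0, "ax": 0, "ay": 0, "az": 0},
    {"claw": 20, "tx": 0, "ty": 0, "tz": 0, "ax": 0, "ay": 0, "az": 0}
  ]
}}

```text
t: 12.42
position: [0.5077, 0.3694, 0.0358]
eef_rot: [0.0, 0.637, 0.771, 0.001]
ft_force: [-0.3, -0.4, -0.3]
gripper_width: 0.457
```

Emit:
{"name": "apply_moves", "arguments": {
  "steps": [
    {"claw": 20, "tx": 0, "ty": 0, "tz": 0, "ax": 0, "ay": 0, "az": 0},
    {"claw": 20, "tx": 0, "ty": 0, "tz": 0, "ax": 0, "ay": 0, "az": 0},
    {"claw": 20, "tx": 0, "ty": 0, "tz": 0, "ax": 0, "ay": 0, "az": 0},
    {"claw": 20, "tx": 0, "ty": 0, "tz": 0, "ax": 0, "ay": 0, "az": 0}
  ]
}}

```text
t: 12.75
position: [0.5076, 0.3694, 0.0356]
eef_rot: [0.0, 0.637, 0.771, 0.001]
ft_force: [-0.2, -0.1, 4.5]
gripper_width: 0.337
```

Emit:
{"name": "apply_moves", "arguments": {
  "steps": [
    {"claw": 20, "tx": 0, "ty": 0, "tz": -0.01, "ax": 0, "ay": 0, "az": 0},
    {"claw": 20, "tx": 0, "ty": 0, "tz": -0.03, "ax": 0, "ay": 0, "az": 0},
    {"claw": 20, "tx": 0, "ty": 0, "tz": -0.03, "ax": 0, "ay": 0, "az": 0},
    {"claw": 20, "tx": 0, "ty": 0, "tz": -0.03, "ax": 0, "ay": 0, "az": 0},
    {"claw": 20, "tx": 0, "ty": 0, "tz": -0.03, "ax": 0, "ay": 0, "az": 0},
    {"claw": 20, "tx": 0, "ty": 0, "tz": -0.035, "ax": 0, "ay": 0, "az": 0},
    {"claw": 20, "tx": 0, "ty": 0, "tz": -0.035, "ax": 0, "ay": 0, "az": 0},
    {"claw": 20, "tx": 0, "ty": 0, "tz": 0, "ax": 0, "ay": 0, "az": 0}
  ]
}}

```text
t: 13.42
position: [0.5105, 0.3711, 0.244]
eef_rot: [0.003, 0.637, 0.771, 0.007]
ft_force: [0.6, 0.8, 1.1]
gripper_width: 0.34
```

```bash
python3 -c "
from h import *
delta([.5463,-.2066,.235],down(.19))"
```

```text
t 13.42 p [0.5105 0.3711 0.244 ] q [ 0.5174  0.2283  1.6177 -0.      1.2804  0.3282] grip 0.34 F [0.6093 0.7638 1.1304]
axes x,y,z [[-0.188, 0.982, 0.005], [0.982, 0.188, 0.014], [0.013, 0.008, -1.0]]
shift tool [-0.5741 -0.0736  0.0052]
turn tool [ 0.0145 -0.0049 -0.0008]
```

Emit:
{"name": "apply_moves", "arguments": {
  "steps": [
    {"claw": 20, "tx": -0.0358, "ty": -0.0044, "tz": 0, "ax": 0, "ay": 0, "az": 0},
    {"claw": 20, "tx": -0.0358, "ty": -0.0044, "tz": 0, "ax": 0, "ay": 0, "az": 0},
    {"claw": 20, "tx": -0.0358, "ty": -0.0044, "tz": 0, "ax": 0, "ay": 0, "az": 0},
    {"claw": 20, "tx": -0.0358, "ty": -0.0044, "tz": 0, "ax": 0, "ay": 0, "az": 0},
    {"claw": 20, "tx": -0.0358, "ty": -0.0044, "tz": 0, "ax": 0, "ay": 0, "az": 0},
    {"claw": 20, "tx": -0.0358, "ty": -0.0044, "tz": 0, "ax": 0, "ay": 0, "az": 0},
    {"claw": 20, "tx": -0.0358, "ty": -0.0044, "tz": 0, "ax": 0, "ay": 0, "az": 0},
    {"claw": 20, "tx": -0.0358, "ty": -0.0044, "tz": 0, "ax": 0, "ay": 0, "az": 0}
  ]
}}

```text
t: 14.08
position: [0.5251, 0.0792, 0.234]
eef_rot: [-0.0, 0.637, 0.771, -0.0]
ft_force: [0.6, -0.7, -0.8]
gripper_width: 0.343
```

Emit:
{"name": "apply_moves", "arguments": {
  "steps": [
    {"claw": 20, "tx": -0.0358, "ty": -0.0044, "tz": 0, "ax": 0, "ay": 0, "az": 0},
    {"claw": 20, "tx": -0.0358, "ty": -0.0044, "tz": 0, "ax": 0, "ay": 0, "az": 0},
    {"claw": 20, "tx": -0.0358, "ty": -0.0044, "tz": 0, "ax": 0, "ay": 0, "az": 0},
    {"claw": 20, "tx": -0.0358, "ty": -0.0044, "tz": 0, "ax": 0, "ay": 0, "az": 0},
    {"claw": 20, "tx": -0.0358, "ty": -0.0044, "tz": 0, "ax": 0, "ay": 0, "az": 0},
    {"claw": 20, "tx": -0.0358, "ty": -0.0044, "tz": 0, "ax": 0, "ay": 0, "az": 0},
    {"claw": 20, "tx": -0.0358, "ty": -0.0044, "tz": 0, "ax": 0, "ay": 0, "az": 0},
    {"claw": 20, "tx": -0.0358, "ty": -0.0044, "tz": 0, "ax": 0, "ay": 0, "az": 0}
  ]
}}

```text
t: 14.75
position: [0.5444, -0.2086, 0.2339]
eef_rot: [-0.0, 0.637, 0.771, -0.0]
ft_force: [-0.1, 1.0, -0.5]
gripper_width: 0.338
```

Emit:
{"name": "apply_moves", "arguments": {
  "steps": [
    {"claw": 20, "tx": 0, "ty": 0, "tz": 0, "ax": 0, "ay": 0, "az": 0},
    {"claw": 20, "tx": 0, "ty": 0, "tz": 0.02, "ax": 0, "ay": 0, "az": 0},
    {"claw": 20, "tx": 0, "ty": 0, "tz": 0.03, "ax": 0, "ay": 0, "az": 0},
    {"claw": 20, "tx": 0, "ty": 0, "tz": 0.03, "ax": 0, "ay": 0, "az": 0},
    {"claw": 20, "tx": 0, "ty": 0, "tz": 0.03, "ax": 0, "ay": 0, "az": 0},
    {"claw": 20, "tx": 0, "ty": 0, "tz": 0, "ax": 0, "ay": 0, "az": 0},
    {"claw": 20, "tx": 0, "ty": 0, "tz": 0, "ax": 0, "ay": 0, "az": 0},
    {"claw": 20, "tx": 0, "ty": 0, "tz": 0, "ax": 0, "ay": 0, "az": 0}
  ]
}}

```text
t: 15.42
position: [0.5459, -0.2072, 0.1256]
eef_rot: [0.001, 0.637, 0.771, 0.0]
ft_force: [0.1, 0.6, 0.0]
gripper_width: 0.339
```

```bash
python3 -c "
from h import *
delta([.5463,-.2066,.046],down(.19))
c=cam('scene'); crop(c,120,100,150,120,5,'pics/s8.png')"
```

```text
t 15.42 p [ 0.5459 -0.2072  0.1256] q [-0.483   0.2703  1.8072  0.0001  1.0625 -0.6722] grip 0.339 F [0.1346 0.6259 0.0304]
axes x,y,z [[-0.188, 0.982, -0.001], [0.982, 0.188, 0.001], [0.002, -0.001, -1.0]]
shift tool [0.0006 0.0004 0.0796]
turn tool [ 0.0014  0.001  -0.0008]
```

View pics/s8.png

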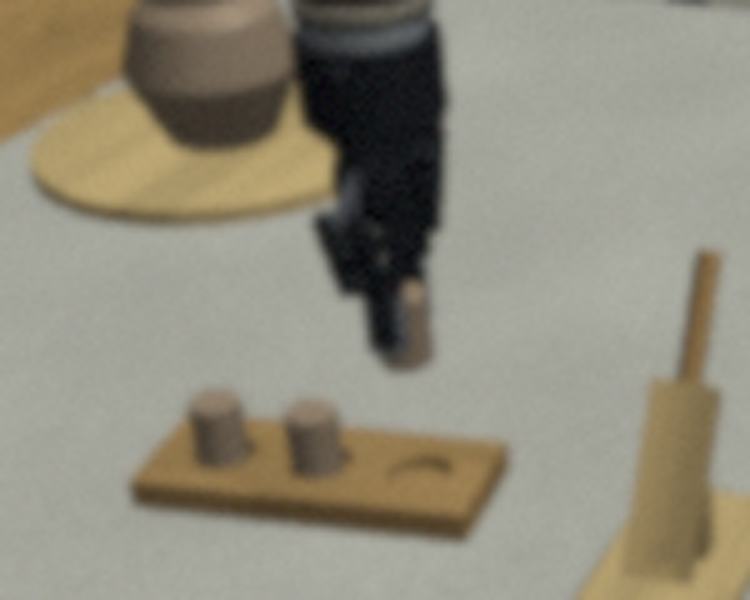

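Over the last well (crop ~(420,465)). Lower, release, retreat.

Emit:
{"name": "apply_moves", "arguments": {
  "steps": [
    {"claw": 20, "tx": 0.0006, "ty": 0.0004, "tz": 0.02, "ax": 0, "ay": 0, "az": 0},
    {"claw": 20, "tx": 0, "ty": 0, "tz": 0.02, "ax": 0, "ay": 0, "az": 0},
    {"claw": 20, "tx": 0, "ty": 0, "tz": 0.015, "ax": 0, "ay": 0, "az": 0},
    {"claw": 20, "tx": 0, "ty": 0, "tz": 0.01, "ax": 0, "ay": 0, "az": 0},
    {"claw": 20, "tx": 0, "ty": 0, "tz": 0.008, "ax": 0, "ay": 0, "az": 0},
    {"claw": 20, "tx": 0, "ty": 0, "tz": 0.006, "ax": 0, "ay": 0, "az": 0},
    {"claw": 20, "tx": 0, "ty": 0, "tz": 0, "ax": 0, "ay": 0, "az": 0},
    {"claw": 20, "tx": 0, "ty": 0, "tz": 0, "ax": 0, "ay": 0, "az": 0}
  ]
}}

```text
t: 16.13
position: [0.5463, -0.2069, 0.0462]
eef_rot: [0.001, 0.637, 0.771, 0.0]
ft_force: [0.4, -0.4, -0.1]
gripper_width: 0.339
```

```bash
python3 -c "
from h import *
delta([.5463,-.2066,.046],down(.19))"
```

```text
t 16.13 p [ 0.5463 -0.2069  0.0462] q [-0.4821  0.3891  1.8312 -0.      0.9194 -0.6711] grip 0.339 F [ 0.3974 -0.4276 -0.1021]
axes x,y,z [[-0.188, 0.982, -0.001], [0.982, 0.188, 0.001], [0.002, -0.001, -1.0]]
shift tool [0.0003 0.0001 0.0002]
turn tool [ 0.0015  0.0012 -0.001 ]
```

Emit:
{"name": "apply_moves", "arguments": {
  "steps": [
    {"claw": 20, "tx": 0, "ty": 0, "tz": 0.0005, "ax": 0, "ay": 0, "az": 0},
    {"claw": 45, "tx": 0, "ty": 0, "tz": 0, "ax": 0, "ay": 0, "az": 0},
    {"claw": 65, "tx": 0, "ty": 0, "tz": 0, "ax": 0, "ay": 0, "az": 0},
    {"claw": 80, "tx": 0, "ty": 0, "tz": 0, "ax": 0, "ay": 0, "az": 0},
    {"claw": 80, "tx": 0, "ty": 0, "tz": 0, "ax": 0, "ay": 0, "az": 0},
    {"claw": 80, "tx": 0, "ty": 0, "tz": 0, "ax": 0, "ay": 0, "az": 0}
  ]
}}

```text
t: 16.63
position: [0.5454, -0.2064, 0.0448]
eef_rot: [0.0, 0.637, 0.771, 0.0]
ft_force: [0.2, 0.0, 0.0]
gripper_width: 0.8
```

Emit:
{"name": "apply_moves", "arguments": {
  "steps": [
    {"claw": 80, "tx": 0, "ty": 0, "tz": -0.015, "ax": 0, "ay": 0, "az": 0},
    {"claw": 80, "tx": 0, "ty": 0, "tz": -0.03, "ax": 0, "ay": 0, "az": 0},
    {"claw": 80, "tx": 0, "ty": 0, "tz": -0.035, "ax": 0, "ay": 0, "az": 0},
    {"claw": 80, "tx": 0, "ty": 0, "tz": -0.035, "ax": 0, "ay": 0, "az": 0},
    {"claw": 80, "tx": 0, "ty": 0, "tz": -0.04, "ax": 0, "ay": 0, "az": 0},
    {"claw": 80, "tx": 0, "ty": 0, "tz": -0.04, "ax": 0, "ay": 0, "az": 0},
    {"claw": 80, "tx": 0, "ty": 0, "tz": -0.04, "ax": 0, "ay": 0, "az": 0},
    {"claw": 80, "tx": 0, "ty": 0, "tz": 0, "ax": 0, "ay": 0, "az": 0}
  ]
}}

```text
t: 17.3
position: [0.55, -0.2087, 0.2911]
eef_rot: [0.009, 0.637, 0.771, 0.002]
ft_force: [1.3, -1.3, 1.3]
gripper_width: 0.798
```

```bash
python3 -c "
from h import *
delta([.5463,-.2066,.28],down(.19))
c=cam('scene'); crop(c,120,100,150,120,5,'pics/s9.png')
c=cam('top'); crop(c,255,190,160,70,5,'pics/t9.png',1.6)"
```

```text
t 17.3 p [ 0.55   -0.2087  0.2911] q [-0.482   0.0994  1.6754  0.      1.3481 -0.6711] grip 0.798 F [ 1.2911 -1.2809  1.339 ]
axes x,y,z [[-0.188, 0.982, -0.012], [0.982, 0.188, 0.015], [0.017, -0.009, -1.0]]
shift tool [ 0.0029 -0.0034  0.011 ]
turn tool [ 0.0147  0.0116 -0.0009]
```

View pics/s9.png

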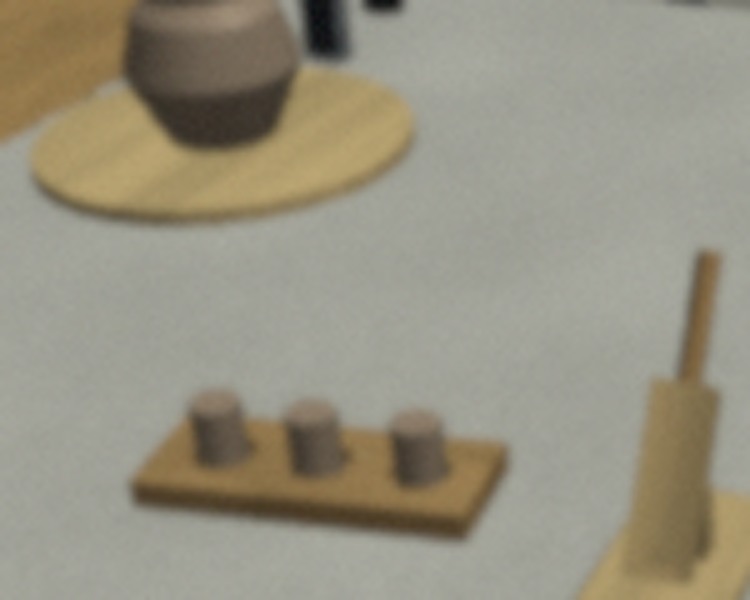

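View pics/t9.png

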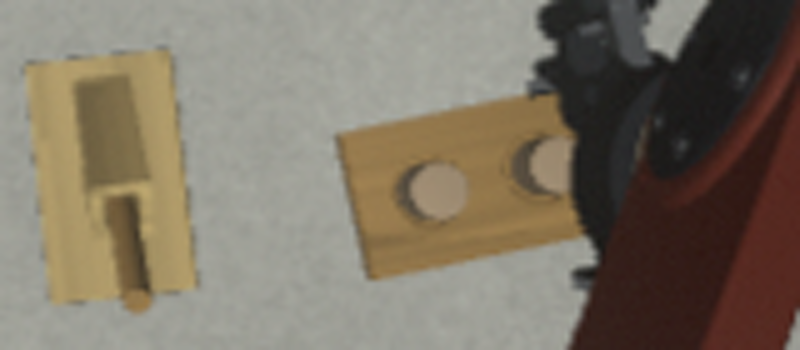

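All three pellets are seated upright. Now moving to the pre-grasp for the scriber: translate, then yaw +1.676, then tilt +0.6 about tool y.

Emit:
{"name": "apply_moves", "arguments": {
  "steps": [
    {"claw": 80, "tx": 0.0346, "ty": -0.011, "tz": 0, "ax": 0, "ay": 0, "az": 0},
    {"claw": 80, "tx": 0.0346, "ty": -0.011, "tz": 0, "ax": 0, "ay": 0, "az": 0},
    {"claw": 80, "tx": 0.0346, "ty": -0.011, "tz": 0, "ax": 0, "ay": 0, "az": 0},
    {"claw": 80, "tx": 0.0346, "ty": -0.011, "tz": 0, "ax": 0, "ay": 0, "az": 0},
    {"claw": 80, "tx": 0.0346, "ty": -0.011, "tz": 0, "ax": 0, "ay": 0, "az": 0},
    {"claw": 80, "tx": 0, "ty": 0, "tz": 0, "ax": 0, "ay": 0, "az": 0.12},
    {"claw": 80, "tx": 0, "ty": 0, "tz": 0, "ax": 0, "ay": 0, "az": 0.12},
    {"claw": 80, "tx": 0, "ty": 0, "tz": 0, "ax": 0, "ay": 0, "az": 0.12}
  ]
}}

```text
t: 18.07
position: [0.4571, -0.0456, 0.2772]
eef_rot: [-0.002, 0.766, 0.642, -0.001]
ft_force: [-0.6, 0.1, -0.8]
gripper_width: 0.805
```

Emit:
{"name": "apply_moves", "arguments": {
  "steps": [
    {"claw": 80, "tx": 0, "ty": 0, "tz": 0, "ax": 0, "ay": 0, "az": 0.12},
    {"claw": 80, "tx": 0, "ty": 0, "tz": 0, "ax": 0, "ay": 0, "az": 0.12},
    {"claw": 80, "tx": 0, "ty": 0, "tz": 0, "ax": 0, "ay": 0, "az": 0.12},
    {"claw": 80, "tx": 0, "ty": 0, "tz": 0, "ax": 0, "ay": 0, "az": 0.12},
    {"claw": 80, "tx": 0, "ty": 0, "tz": 0, "ax": 0, "ay": 0, "az": 0.12},
    {"claw": 80, "tx": 0, "ty": 0, "tz": 0, "ax": 0, "ay": 0, "az": 0.12},
    {"claw": 80, "tx": 0, "ty": 0, "tz": 0, "ax": 0, "ay": 0, "az": 0.12},
    {"claw": 80, "tx": 0, "ty": 0, "tz": 0, "ax": 0, "ay": 0, "az": 0.12}
  ]
}}

```text
t: 18.73
position: [0.4574, -0.0465, 0.277]
eef_rot: [-0.001, 0.977, 0.215, -0.002]
ft_force: [-0.5, 0.7, -0.1]
gripper_width: 0.799
```

Emit:
{"name": "apply_moves", "arguments": {
  "steps": [
    {"claw": 80, "tx": 0, "ty": 0, "tz": 0, "ax": 0, "ay": 0, "az": 0.12},
    {"claw": 80, "tx": 0, "ty": 0, "tz": 0, "ax": 0, "ay": 0, "az": 0.12},
    {"claw": 80, "tx": 0, "ty": 0, "tz": 0, "ax": 0, "ay": 0, "az": 0.12},
    {"claw": 80, "tx": 0, "ty": 0, "tz": 0, "ax": 0, "ay": 0.1, "az": 0},
    {"claw": 80, "tx": 0, "ty": 0, "tz": 0, "ax": 0, "ay": 0.1, "az": 0},
    {"claw": 80, "tx": 0, "ty": 0, "tz": 0, "ax": 0, "ay": 0.1, "az": 0},
    {"claw": 80, "tx": 0, "ty": 0, "tz": 0, "ax": 0, "ay": 0, "az": 0},
    {"claw": 80, "tx": 0, "ty": 0, "tz": 0, "ax": 0, "ay": 0, "az": 0}
  ]
}}

```text
t: 19.4
position: [0.4568, -0.0466, 0.2772]
eef_rot: [-0.007, 0.988, 0.039, 0.147]
ft_force: [0.6, 0.1, 0.6]
gripper_width: 0.798
```

```bash
cat >> h.py <<'E'
def lean(psi,th=.6):
    z=np.array([np.sin(th)*np.cos(psi),np.sin(th)*np.sin(psi),-np.cos(th)]); y=np.array([np.sin(psi),-np.cos(psi),0]); return R.from_matrix(np.c_[np.cross(y,z),y,z])
E
python3 -c "
from h import *
delta([.459,-.047,.223],lean(.085))
c=cam('scene'); crop(c,180,60,150,150,4,'pics/s10.png')"
```

```text
t 19.4 p [ 0.4568 -0.0466  0.2772] q [-0.3274 -0.3641  2.1361  0.1306  1.1017  1.1216] grip 0.798 F [0.5912 0.0731 0.5772]
axes x,y,z [[0.954, 0.075, 0.29], [0.079, -0.997, -0.002], [0.289, 0.024, -0.957]]
shift tool [-0.0137  0.0007  0.0525]
turn tool [ 0.0013  0.3053 -0.0064]
```

View pics/s10.png

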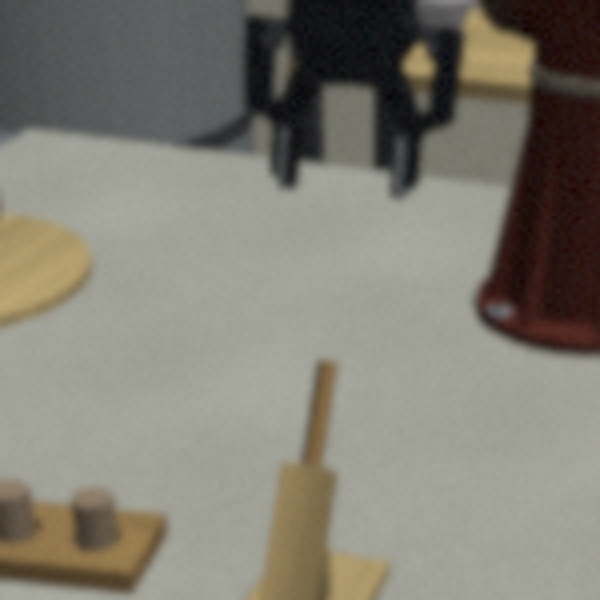

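Fingers straddle the handle direction; continuing the tilt while lowering.

Emit:
{"name": "apply_moves", "arguments": {
  "steps": [
    {"claw": 80, "tx": -0.0045, "ty": 0, "tz": 0.0175, "ax": 0, "ay": 0, "az": 0},
    {"claw": 80, "tx": -0.0045, "ty": 0, "tz": 0.0175, "ax": 0, "ay": 0, "az": 0},
    {"claw": 80, "tx": -0.0045, "ty": 0, "tz": 0.0175, "ax": 0, "ay": 0, "az": 0},
    {"claw": 80, "tx": 0, "ty": 0, "tz": 0, "ax": 0, "ay": 0.1, "az": -0.002},
    {"claw": 80, "tx": 0, "ty": 0, "tz": 0, "ax": 0, "ay": 0.1, "az": -0.002},
    {"claw": 80, "tx": 0, "ty": 0, "tz": 0, "ax": 0, "ay": 0.105, "az": -0.002},
    {"claw": 80, "tx": 0, "ty": 0, "tz": 0, "ax": 0, "ay": 0, "az": 0},
    {"claw": 80, "tx": 0, "ty": 0, "tz": 0, "ax": 0, "ay": 0, "az": 0}
  ]
}}

```text
t: 20.12
position: [0.4609, -0.0466, 0.2245]
eef_rot: [-0.012, 0.954, 0.04, 0.296]
ft_force: [-0.3, -0.5, 1.2]
gripper_width: 0.798
```

Emit:
{"name": "apply_moves", "arguments": {
  "steps": [
    {"claw": 80, "tx": 0, "ty": 0, "tz": 0, "ax": 0, "ay": 0, "az": 0},
    {"claw": 80, "tx": 0, "ty": 0, "tz": 0, "ax": 0, "ay": 0, "az": 0}
  ]
}}

```text
t: 20.28
position: [0.4633, -0.0471, 0.2277]
eef_rot: [-0.011, 0.954, 0.042, 0.298]
ft_force: [-0.8, 0.4, 0.4]
gripper_width: 0.8
```

```bash
python3 -c "
from h import *
delta([.515,-.0417,.1407],lean(.085))
c=cam('scene'); crop(c,200,80,120,130,5,'pics/s11.png')
c=cam('top'); crop(c,220,180,120,90,6,'pics/t11.png',1.6)"
```

```text
t 20.28 p [ 0.4633 -0.0471  0.2277] q [-0.4243 -0.4721  2.3738  0.4206  0.7398  0.8189] grip 0.8 F [-0.816   0.4194  0.3937]
axes x,y,z [[0.819, 0.073, 0.57], [0.086, -0.996, 0.004], [0.568, 0.046, -0.822]]
shift tool [-0.0068 -0.0013  0.1011]
turn tool [ 0.0027 -0.0059  0.0029]
```

View pics/s11.png

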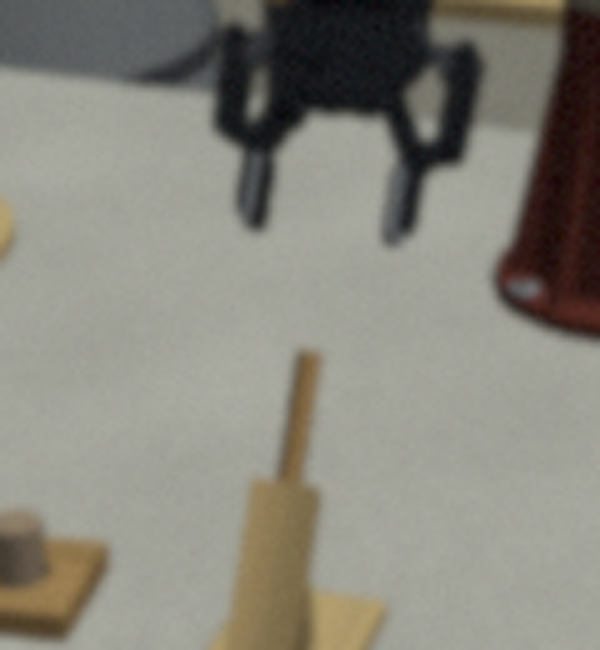

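View pics/t11.png

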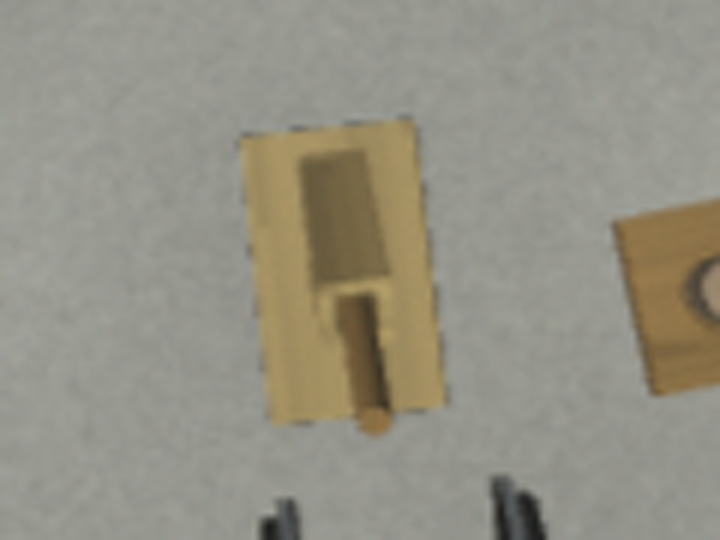

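Emit:
{"name": "apply_moves", "arguments": {
  "steps": [
    {"claw": 80, "tx": -0.003, "ty": -0.0005, "tz": 0.015, "ax": 0, "ay": 0, "az": 0},
    {"claw": 80, "tx": -0.003, "ty": -0.0005, "tz": 0.015, "ax": 0, "ay": 0, "az": 0},
    {"claw": 80, "tx": 0, "ty": 0, "tz": 0.015, "ax": 0, "ay": 0, "az": 0},
    {"claw": 80, "tx": 0, "ty": 0, "tz": 0, "ax": 0, "ay": 0, "az": 0},
    {"claw": 80, "tx": 0, "ty": 0, "tz": 0, "ax": 0, "ay": 0, "az": 0},
    {"claw": 80, "tx": 0, "ty": 0, "tz": 0, "ax": 0, "ay": 0, "az": 0},
    {"claw": 80, "tx": 0, "ty": 0, "tz": 0, "ax": 0, "ay": 0, "az": 0}
  ]
}}

```text
t: 20.97
position: [0.4826, -0.0442, 0.1865]
eef_rot: [-0.011, 0.953, 0.041, 0.299]
ft_force: [0.3, -0.0, 0.1]
gripper_width: 0.801
```

```bash
python3 -c "
from h import *
delta([.515,-.0417,.1407],lean(.085))
c=cam('scene'); crop(c,200,80,120,130,5,'pics/s12.png')
c=cam('top'); crop(c,220,180,120,90,6,'pics/t12.png',1.6)"
```

```text
t 20.97 p [ 0.4826 -0.0442  0.1865] q [-0.3913 -0.3409  2.375   0.4716  0.6066  0.7713] grip 0.801 F [ 0.3071 -0.002   0.0713]
axes x,y,z [[0.818, 0.072, 0.57], [0.085, -0.996, 0.004], [0.568, 0.046, -0.822]]
shift tool [0.0006 0.0001 0.0561]
turn tool [ 0.0028 -0.0067  0.0022]
```

View pics/s12.png

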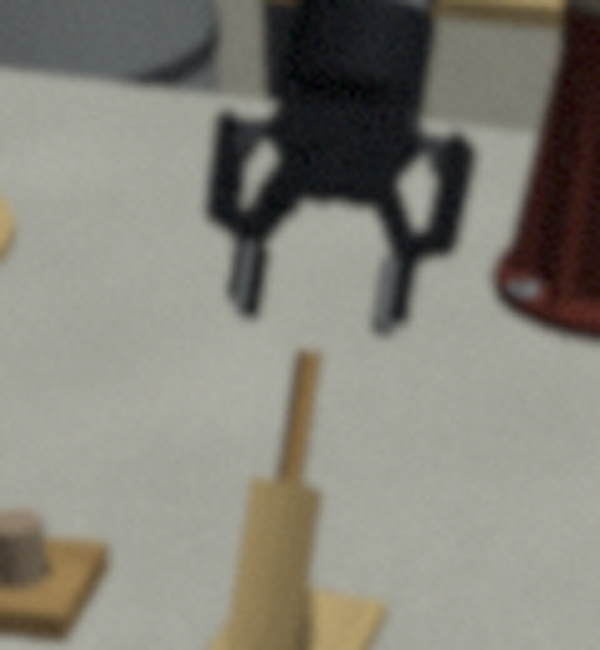

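View pics/t12.png

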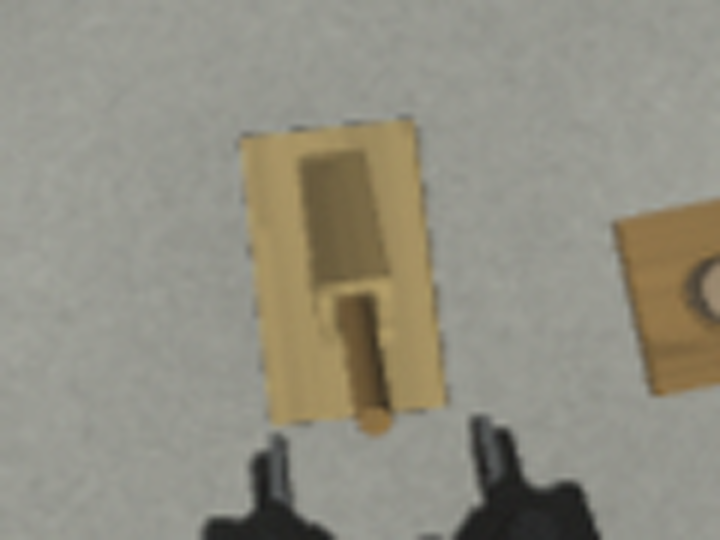

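Midway of the fingertips (~380) lines up with the handle end (376). Advance 56 mm and close.

Emit:
{"name": "apply_moves", "arguments": {
  "steps": [
    {"claw": 80, "tx": 0, "ty": 0, "tz": 0.018, "ax": 0, "ay": 0, "az": 0},
    {"claw": 80, "tx": 0, "ty": 0, "tz": 0.02, "ax": 0, "ay": 0, "az": 0},
    {"claw": 80, "tx": 0, "ty": 0, "tz": 0.018, "ax": 0, "ay": 0, "az": 0},
    {"claw": 60, "tx": 0, "ty": 0, "tz": 0, "ax": 0, "ay": 0, "az": 0},
    {"claw": 40, "tx": 0, "ty": 0, "tz": 0, "ax": 0, "ay": 0, "az": 0},
    {"claw": 35, "tx": 0, "ty": 0, "tz": 0, "ax": 0, "ay": 0, "az": 0},
    {"claw": 35, "tx": 0, "ty": 0, "tz": 0, "ax": 0, "ay": 0, "az": 0}
  ],
  "squeeze": 50
}}

```text
t: 21.65
position: [0.5141, -0.0417, 0.1405]
eef_rot: [-0.011, 0.953, 0.041, 0.299]
ft_force: [0.2, -0.5, 0.0]
gripper_width: 0.354
```

```bash
python3 -c "
from h import *
delta([.515,-.0417,.1407],lean(.085))
c=cam('scene'); crop(c,200,80,120,130,5,'pics/s13.png')
c=cam('top'); crop(c,220,180,120,90,6,'pics/t13.png',1.6)"
```

```text
t 21.65 p [ 0.5141 -0.0417  0.1405] q [-0.3501 -0.1551  2.3386  0.5667  0.4589  0.6859] grip 0.354 F [ 0.1611 -0.5016  0.0319]
axes x,y,z [[0.818, 0.072, 0.57], [0.085, -0.996, 0.004], [0.569, 0.046, -0.821]]
shift tool [0.0009 0.0001 0.0003]
turn tool [ 0.0029 -0.0071  0.002 ]
```

View pics/s13.png

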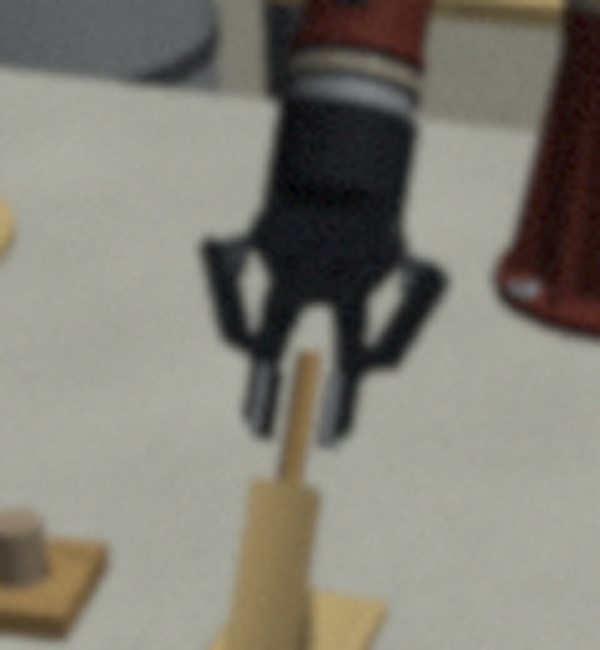

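View pics/t13.png

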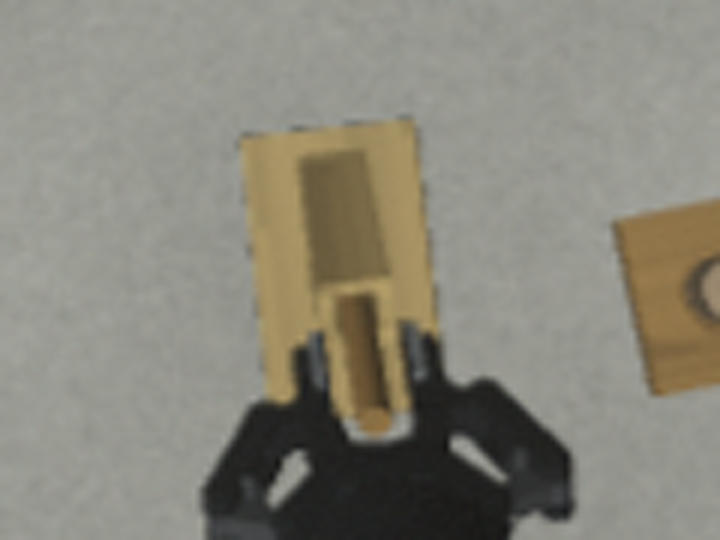

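Handle lies centred between the pads. Closing.

Emit:
{"name": "apply_moves", "arguments": {
  "steps": [
    {"claw": 20, "tx": 0, "ty": 0, "tz": 0, "ax": 0, "ay": 0, "az": 0},
    {"claw": 12, "tx": 0, "ty": 0, "tz": 0, "ax": 0, "ay": 0, "az": 0},
    {"claw": 0, "tx": 0, "ty": 0, "tz": 0, "ax": 0, "ay": 0, "az": 0},
    {"claw": 0, "tx": 0, "ty": 0, "tz": 0, "ax": 0, "ay": 0, "az": 0},
    {"claw": 0, "tx": 0, "ty": 0, "tz": 0, "ax": 0, "ay": 0, "az": 0},
    {"claw": 0, "tx": 0, "ty": 0, "tz": 0, "ax": 0, "ay": 0, "az": 0}
  ]
}}

```text
t: 22.25
position: [0.5141, -0.0415, 0.1398]
eef_rot: [-0.011, 0.954, 0.041, 0.298]
ft_force: [-4.2, 0.0, 4.9]
gripper_width: 0.151
```

```bash
python3 -c "
from h import *
delta([.515,-.0417,.1407],lean(.085));print(pose()[2]['torque'])"
```

```text
t 22.25 p [ 0.5141 -0.0415  0.1398] q [-0.3498 -0.1533  2.3383  0.5673  0.4585  0.6854] grip 0.151 F [-4.2067  0.0364  4.8831]
axes x,y,z [[0.819, 0.072, 0.57], [0.085, -0.996, 0.003], [0.568, 0.046, -0.822]]
shift tool [ 0.0012  0.0003 -0.0003]
turn tool [ 0.0023 -0.0061  0.0018]
[0.0894 0.3389 0.0759]
```

Emit:
{"name": "apply_moves", "arguments": {
  "steps": [
    {"claw": 0, "tx": 0, "ty": 0, "tz": -0.01, "ax": 0, "ay": 0, "az": 0},
    {"claw": 0, "tx": 0, "ty": 0, "tz": -0.012, "ax": 0, "ay": 0, "az": 0},
    {"claw": 0, "tx": 0, "ty": 0, "tz": -0.012, "ax": 0, "ay": 0, "az": 0},
    {"claw": 0, "tx": 0, "ty": 0, "tz": 0, "ax": 0, "ay": 0, "az": 0},
    {"claw": 0, "tx": 0, "ty": 0, "tz": 0, "ax": 0, "ay": 0, "az": 0}
  ]
}}

```text
t: 22.67
position: [0.4948, -0.0432, 0.1675]
eef_rot: [-0.011, 0.953, 0.041, 0.298]
ft_force: [1.1, -0.1, 1.0]
gripper_width: 0.15
```

```bash
python3 -c "
from h import *
d=lean(.085).as_matrix()[:,2]
delta(np.array([.5141,-.0415,.1398])-.11*d,lean(.085));print(pose()[2]['torque'])
c=cam('scene'); crop(c,200,80,120,130,5,'pics/s14.png')
"
```

```text
t 22.67 p [ 0.4948 -0.0432  0.1675] q [-0.3741 -0.2668  2.3638  0.504   0.544   0.7426] grip 0.15 F [ 1.1066 -0.1486  1.017 ]
axes x,y,z [[0.819, 0.072, 0.57], [0.085, -0.996, 0.003], [0.568, 0.045, -0.822]]
shift tool [ 0.0009  0.0002 -0.0762]
turn tool [ 0.003  -0.0065  0.0018]
[-0.0153 -0.1228  0.0414]
```

View pics/s14.png

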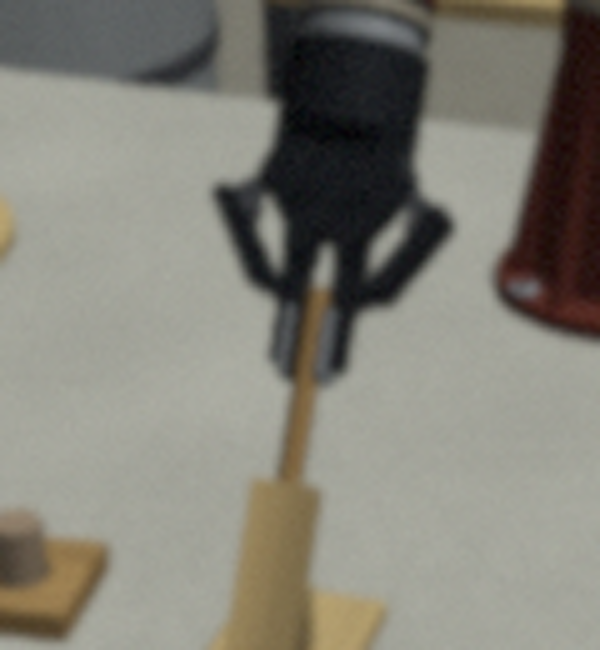

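The scriber is sliding out with little force. Continuing the draw.

Emit:
{"name": "apply_moves", "arguments": {
  "steps": [
    {"claw": 0, "tx": 0, "ty": 0, "tz": -0.013, "ax": 0, "ay": 0, "az": 0},
    {"claw": 0, "tx": 0, "ty": 0, "tz": -0.013, "ax": 0, "ay": 0, "az": 0},
    {"claw": 0, "tx": 0, "ty": 0, "tz": -0.013, "ax": 0, "ay": 0, "az": 0},
    {"claw": 0, "tx": 0, "ty": 0, "tz": -0.013, "ax": 0, "ay": 0, "az": 0},
    {"claw": 0, "tx": 0, "ty": 0, "tz": -0.013, "ax": 0, "ay": 0, "az": 0},
    {"claw": 0, "tx": 0, "ty": 0, "tz": -0.013, "ax": 0, "ay": 0, "az": 0},
    {"claw": 0, "tx": 0, "ty": 0, "tz": 0, "ax": 0, "ay": 0, "az": 0},
    {"claw": 0, "tx": 0, "ty": 0, "tz": 0, "ax": 0, "ay": 0, "az": 0}
  ]
}}

```text
t: 23.38
position: [0.4503, -0.0466, 0.2308]
eef_rot: [-0.011, 0.954, 0.041, 0.298]
ft_force: [-0.5, 0.2, -0.9]
gripper_width: 0.146
```

```bash
python3 -c "
from h import *
d=lean(.085).as_matrix()[:,2]
delta(np.array([.5141,-.0415,.1398])-.11*d,lean(.085));print(pose()[2]['torque'])
c=cam('scene'); crop(c,200,80,120,130,5,'pics/s15.png')
"
```

```text
t 23.38 p [ 0.4503 -0.0466  0.2308] q [-0.4414 -0.5202  2.3952  0.4191  0.7719  0.8148] grip 0.146 F [-0.5301  0.218  -0.872 ]
axes x,y,z [[0.819, 0.071, 0.569], [0.085, -0.996, 0.003], [0.567, 0.046, -0.823]]
shift tool [0.0015 0.0003 0.0013]
turn tool [ 0.0022 -0.005   0.0014]
[-0.0058  0.3416 -0.0508]
```

View pics/s15.png

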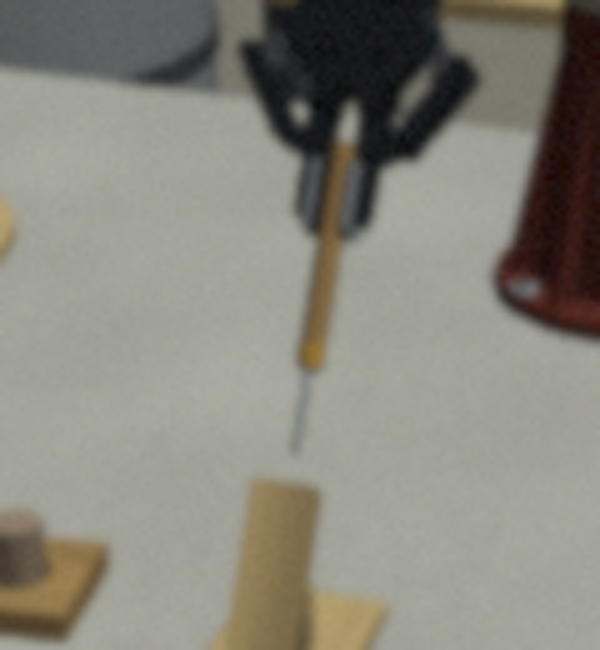

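Scriber is free of the sleeve. Lift, then turn it upright (ay −0.605).

Emit:
{"name": "apply_moves", "arguments": {
  "steps": [
    {"claw": 0, "tx": 0.015, "ty": 0, "tz": -0.022, "ax": 0, "ay": 0, "az": 0},
    {"claw": 0, "tx": 0.015, "ty": 0, "tz": -0.022, "ax": 0, "ay": 0, "az": 0},
    {"claw": 0, "tx": 0.015, "ty": 0, "tz": -0.022, "ax": 0, "ay": 0, "az": 0},
    {"claw": 0, "tx": 0, "ty": 0, "tz": 0, "ax": 0, "ay": -0.1, "az": 0},
    {"claw": 0, "tx": 0, "ty": 0, "tz": 0, "ax": 0, "ay": -0.1, "az": 0},
    {"claw": 0, "tx": 0, "ty": 0, "tz": 0, "ax": 0, "ay": -0.1, "az": 0},
    {"claw": 0, "tx": 0, "ty": 0, "tz": 0, "ax": 0, "ay": -0.1, "az": 0},
    {"claw": 0, "tx": 0, "ty": 0, "tz": 0, "ax": 0, "ay": -0.1, "az": 0}
  ]
}}

```text
t: 24.1
position: [0.4501, -0.0461, 0.31]
eef_rot: [-0.001, 0.998, 0.043, 0.05]
ft_force: [-0.6, 0.1, -0.4]
gripper_width: 0.15
```

Emit:
{"name": "apply_moves", "arguments": {
  "steps": [
    {"claw": 0, "tx": 0, "ty": 0, "tz": 0, "ax": 0, "ay": -0.1, "az": 0},
    {"claw": 0, "tx": 0, "ty": 0, "tz": 0, "ax": 0, "ay": 0, "az": 0},
    {"claw": 0, "tx": 0, "ty": 0, "tz": 0, "ax": 0, "ay": 0, "az": 0},
    {"claw": 0, "tx": 0, "ty": 0, "tz": 0, "ax": 0, "ay": 0, "az": 0}
  ]
}}

```text
t: 24.43
position: [0.4493, -0.046, 0.3095]
eef_rot: [0.001, 0.999, 0.043, 0.002]
ft_force: [0.3, 0.3, -0.4]
gripper_width: 0.149
```

```bash
python3 -c "
from h import *
delta([.5578,-.2658,.3],down(-1.486))
c=cam('scene'); crop(c,180,50,120,120,5,'pics/s16.png')
c=cam('top'); crop(c,220,180,180,120,4,'pics/t16.png',1.6)
"
```

```text
t 24.43 p [ 0.4493 -0.046   0.3095] q [-0.2577 -0.2142  1.9395  0.      1.4122  1.2273] grip 0.149 F [ 0.2685  0.2548 -0.3955]
axes x,y,z [[0.996, 0.086, 0.004], [0.086, -0.996, 0.001], [0.004, -0.001, -1.0]]
shift tool [0.0893 0.2282 0.0102]
turn tool [ 0.0014 -0.0039  0.001 ]
```

View pics/s16.png

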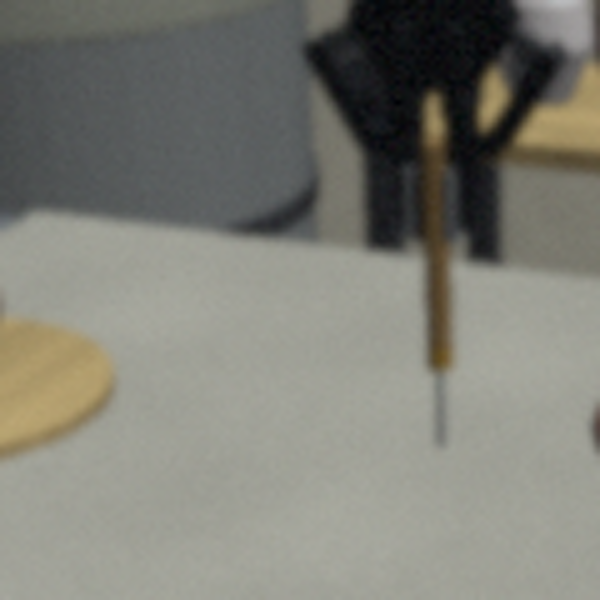

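View pics/t16.png

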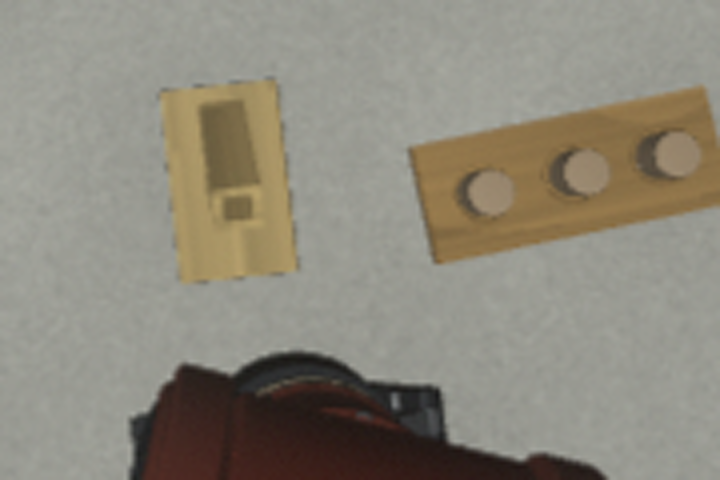

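```bash
python3 -c "
from h import *
T,S=load()
print('pellets',[atz(T,*px(x,y,220,180,4),.052).round(4).tolist() for x,y in((491,192),(584,171),(675,154))])
p,r,o=pose(); z=r.as_matrix()[:,2]
for d in (.09,.132,.135,.138): print(d,proj(S,p+z*d))
print('tip seen',px(440,446,180,50,5),'ferrule',px(440,365,180,50,5),'upper handle',px(436,150,180,50,5))
print(proj(S,p+z*.0))
# tip: intersect ray with plane x=p.x (tool plane), gives y,z
oo,d=ray(S,*px(440,446,180,50,5)); q=oo+d*(p[0]-oo[0])/d[0]; print('tip if x=tcp x',q-p)
oo,d=ray(S,*px(440,365,180,50,5)); q=oo+d*(p[0]-oo[0])/d[0]; print('ferrule',q-p)
"
```

```text
pellets [[0.5466, -0.2052, 0.052], [0.5588, -0.2651, 0.052], [0.5686, -0.3236, 0.052]]
0.09 [[267.09725473 122.17931422]]
0.132 [[267.31231113 137.01243598]]
0.135 [[267.32733521 138.04869393]]
0.138 [[267.34231539 139.08192424]]
tip seen (267.6, 138.8) ferrule (267.6, 122.6) upper handle (266.8, 79.6)
[[266.60466433  88.20379291]]
tip if x=tcp x [ 0.          0.00021843 -0.13741606]
ferrule [ 0.          0.00105425 -0.09118362]
```

Tip is ~137 mm below the TCP and laterally in line. I'll carry it over the middle pellet high, turning the yaw back so the other tilt plane becomes visible to the scene camera.

Emit:
{"name": "apply_moves", "arguments": {
  "steps": [
    {"claw": 0, "tx": 0.0128, "ty": 0.0326, "tz": 0, "ax": 0, "ay": 0, "az": 0},
    {"claw": 0, "tx": 0.0128, "ty": 0.0326, "tz": 0, "ax": 0, "ay": 0, "az": 0},
    {"claw": 0, "tx": 0.0128, "ty": 0.0326, "tz": 0, "ax": 0, "ay": 0, "az": 0},
    {"claw": 0, "tx": 0.0128, "ty": 0.0326, "tz": 0, "ax": 0, "ay": 0, "az": 0},
    {"claw": 0, "tx": 0.0128, "ty": 0.0326, "tz": 0, "ax": 0, "ay": 0, "az": 0},
    {"claw": 0, "tx": 0.0128, "ty": 0.0326, "tz": 0, "ax": 0, "ay": 0, "az": 0},
    {"claw": 0, "tx": 0.0128, "ty": 0.0326, "tz": 0, "ax": 0, "ay": 0, "az": 0},
    {"claw": 0, "tx": 0, "ty": 0, "tz": 0, "ax": 0, "ay": 0, "az": -0.1}
  ]
}}

```text
t: 25.2
position: [0.5591, -0.2719, 0.3118]
eef_rot: [0.003, 0.996, 0.091, 0.004]
ft_force: [-0.6, 0.7, 0.5]
gripper_width: 0.149
```

Emit:
{"name": "apply_moves", "arguments": {
  "steps": [
    {"claw": 0, "tx": 0, "ty": 0, "tz": 0, "ax": 0, "ay": 0, "az": -0.12},
    {"claw": 0, "tx": 0, "ty": 0, "tz": 0, "ax": 0, "ay": 0, "az": -0.12},
    {"claw": 0, "tx": 0, "ty": 0, "tz": 0, "ax": 0, "ay": 0, "az": -0.12},
    {"claw": 0, "tx": 0, "ty": 0, "tz": 0, "ax": 0, "ay": 0, "az": -0.12},
    {"claw": 0, "tx": 0, "ty": 0, "tz": 0, "ax": 0, "ay": 0, "az": -0.12},
    {"claw": 0, "tx": 0, "ty": 0, "tz": 0, "ax": 0, "ay": 0, "az": -0.12},
    {"claw": 0, "tx": 0, "ty": 0, "tz": 0, "ax": 0, "ay": 0, "az": -0.12},
    {"claw": 0, "tx": 0, "ty": 0, "tz": 0, "ax": 0, "ay": 0, "az": -0.12}
  ]
}}

```text
t: 25.87
position: [0.5575, -0.2661, 0.3127]
eef_rot: [0.003, 0.839, 0.544, 0.002]
ft_force: [0.4, -0.4, 0.4]
gripper_width: 0.148
```

Emit:
{"name": "apply_moves", "arguments": {
  "steps": [
    {"claw": 0, "tx": 0, "ty": 0, "tz": 0, "ax": 0, "ay": 0, "az": -0.12},
    {"claw": 0, "tx": 0, "ty": 0, "tz": 0, "ax": 0, "ay": 0, "az": -0.12},
    {"claw": 0, "tx": 0, "ty": 0, "tz": 0, "ax": 0, "ay": 0, "az": -0.12},
    {"claw": 0, "tx": 0, "ty": 0, "tz": 0, "ax": 0, "ay": 0, "az": 0},
    {"claw": 0, "tx": 0, "ty": 0, "tz": 0, "ax": 0, "ay": 0, "az": 0},
    {"claw": 0, "tx": 0, "ty": 0, "tz": 0, "ax": 0, "ay": 0, "az": 0}
  ]
}}

```text
t: 26.37
position: [0.5579, -0.2662, 0.3125]
eef_rot: [0.003, 0.731, 0.682, 0.001]
ft_force: [-0.1, -0.6, -1.1]
gripper_width: 0.149
```

```bash
python3 -c "
from h import *
delta([.5582,-.2655,.3],down(.19))
c=cam('scene'); crop(c,120,70,120,130,5,'pics/s17.png')
c=cam('top'); crop(c,300,180,140,100,5,'pics/t17.png',1.6)
p,r,o=pose(); z=r.as_matrix()[:,2]
for d in (.0,.092,.137): u,v=proj(c if 0 else load()[1],p+z*d)[0]; print(d,(u+.5-120)*5-.5,(v+.5-70)*5-.5)
"
```

```text
t 26.37 p [ 0.5579 -0.2662  0.3125] q [-0.5591  0.1574  1.5712  0.0011  1.4066 -0.4907] grip 0.149 F [-0.1488 -0.608  -1.1453]
axes x,y,z [[0.068, 0.998, -0.002], [0.998, -0.068, 0.006], [0.006, -0.002, -1.0]]
shift tool [0.0007 0.0001 0.0125]
turn tool [ 0.0059  0.0028 -0.2585]
0.0 240.98053735827204 108.33610836082532
0.092 266.2231882059892 282.62645153585356
0.137 277.7389927691753 362.1384465859215
```

View pics/s17.png

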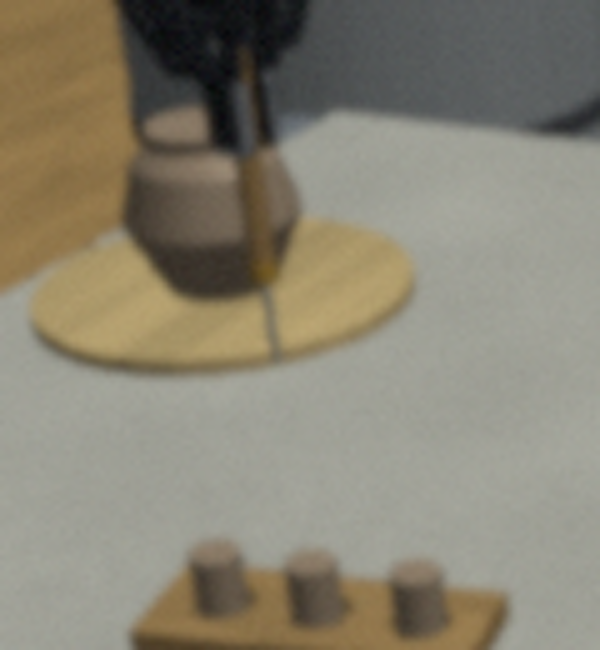

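View pics/t17.png

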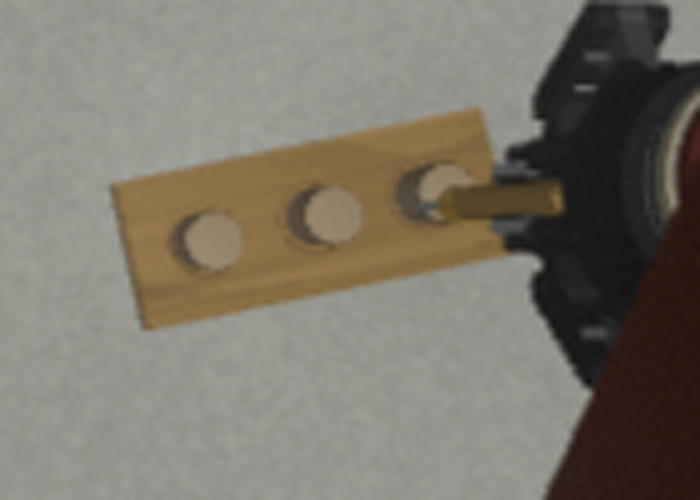

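Seen ferrule/tip (265,278)/(277,358) vs predicted (266,283)/(278,362): scriber is straight in the grip. Lowering, with a small levelling turn.

Emit:
{"name": "apply_moves", "arguments": {
  "steps": [
    {"claw": 0, "tx": 0, "ty": 0, "tz": 0, "ax": 0.006, "ay": 0.002, "az": 0},
    {"claw": 0, "tx": 0.0008, "ty": 0.0004, "tz": 0.015, "ax": 0, "ay": 0, "az": 0},
    {"claw": 0, "tx": 0, "ty": 0, "tz": 0.015, "ax": 0, "ay": 0, "az": 0},
    {"claw": 0, "tx": 0, "ty": 0, "tz": 0.015, "ax": 0, "ay": 0, "az": 0},
    {"claw": 0, "tx": 0, "ty": 0, "tz": 0.015, "ax": 0, "ay": 0, "az": 0},
    {"claw": 0, "tx": 0, "ty": 0, "tz": 0.01, "ax": 0, "ay": 0, "az": 0},
    {"claw": 0, "tx": 0, "ty": 0, "tz": 0.005, "ax": 0, "ay": 0, "az": 0},
    {"claw": 0, "tx": 0, "ty": 0, "tz": 0, "ax": 0, "ay": 0, "az": 0}
  ]
}}

```text
t: 27.13
position: [0.5581, -0.2649, 0.2354]
eef_rot: [-0.002, 0.73, 0.683, -0.001]
ft_force: [0.1, -0.1, -0.4]
gripper_width: 0.149
```

Emit:
{"name": "apply_moves", "arguments": {
  "steps": [
    {"claw": 0, "tx": 0, "ty": 0, "tz": 0, "ax": 0, "ay": 0, "az": 0},
    {"claw": 0, "tx": 0, "ty": 0, "tz": 0, "ax": 0, "ay": 0, "az": 0},
    {"claw": 0, "tx": 0, "ty": 0, "tz": 0, "ax": 0, "ay": 0, "az": 0}
  ]
}}

```text
t: 27.38
position: [0.5595, -0.2658, 0.2386]
eef_rot: [0.001, 0.73, 0.684, 0.0]
ft_force: [-0.5, 0.7, -0.0]
gripper_width: 0.149
```

```bash
python3 -c "
from h import *
delta([.5584,-.2654,.203],down(-.068))
c=cam('scene'); crop(c,140,100,100,110,6,'pics/s18.png')
p,r,o=pose(); z=r.as_matrix()[:,2]
for q in (p+z*.092,p+z*.136,[.5584,-.2654,.052]): u,v=proj(c,q)[0]; print((u+.5-140)*6-.5,(v+.5-100)*6-.5)
c=cam('top'); crop(c,300,180,140,100,5,'pics/t18.png',1.6)
for q in (p+z*.092,p+z*.136,[.5584,-.2654,.052]): u,v=proj(c,q)[0]; print((u+.5-300)*5-.5,(v+.5-180)*5-.5)
"
```

```text
t 27.38 p [ 0.5595 -0.2658  0.2386] q [-0.5567  0.2165  1.6422 -0.0002  1.2811 -0.4909] grip 0.149 F [-0.467   0.6769 -0.0196]
axes x,y,z [[0.066, 0.998, -0.001], [0.998, -0.066, 0.001], [0.001, -0.001, -1.0]]
shift tool [ 0.0004 -0.0011  0.0355]
turn tool [0.0014 0.001  0.0023]
222.78414998535123 314.39399505398177
235.70292394845978 401.1114453344509
252.2096349564656 495.13101418112694
390.56868956104506 207.76272655945985
361.5008763213079 209.99366984239413
330.7804618186661 214.72586924364646
```

View pics/s18.png

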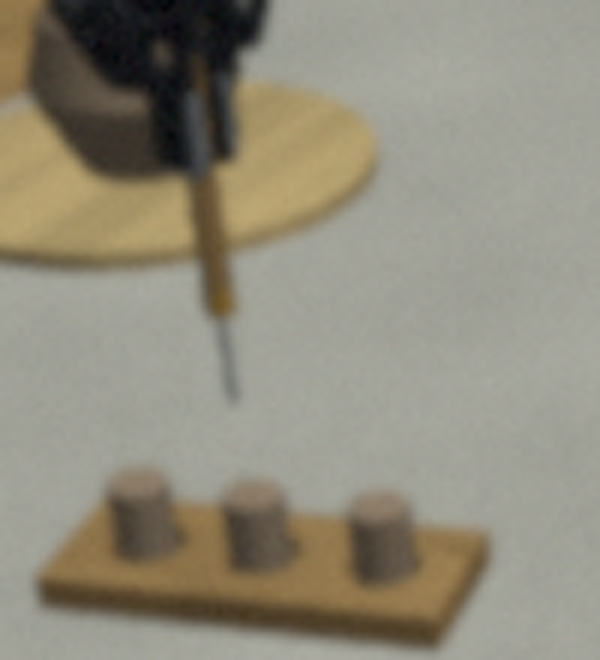

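View pics/t18.png

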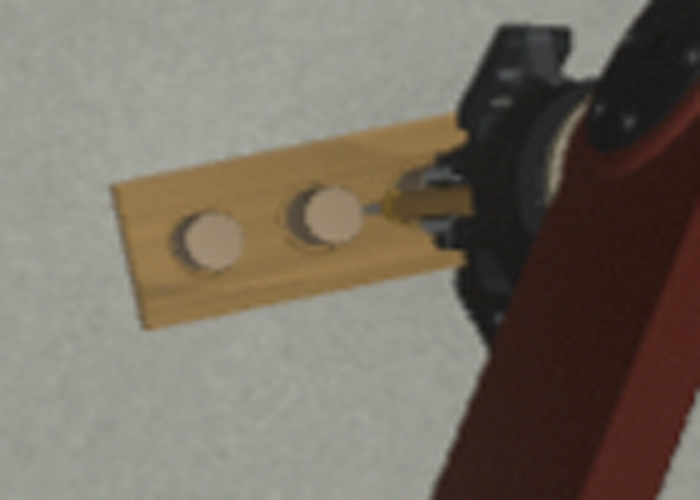

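Emit:
{"name": "apply_moves", "arguments": {
  "steps": [
    {"claw": 0, "tx": 0, "ty": -0.001, "tz": 0.01, "ax": 0, "ay": 0, "az": 0},
    {"claw": 0, "tx": 0, "ty": 0, "tz": 0.01, "ax": 0, "ay": 0, "az": 0},
    {"claw": 0, "tx": 0, "ty": 0, "tz": 0.01, "ax": 0, "ay": 0, "az": 0},
    {"claw": 0, "tx": 0, "ty": 0, "tz": 0.003, "ax": 0, "ay": 0, "az": 0},
    {"claw": 0, "tx": 0, "ty": 0, "tz": 0, "ax": 0, "ay": 0, "az": 0},
    {"claw": 0, "tx": 0, "ty": 0, "tz": 0, "ax": 0, "ay": 0, "az": 0},
    {"claw": 0, "tx": 0, "ty": 0, "tz": 0, "ax": 0, "ay": 0, "az": 0},
    {"claw": 0, "tx": 0, "ty": 0, "tz": 0, "ax": 0, "ay": 0, "az": 0}
  ]
}}

```text
t: 28.15
position: [0.5582, -0.2655, 0.2047]
eef_rot: [0.0, 0.73, 0.684, -0.0]
ft_force: [-0.5, 0.3, -0.4]
gripper_width: 0.149
```

```bash
python3 -c "
from h import *
delta([.5584,-.2654,.203],down(-.068))
c=cam('scene'); crop(c,155,150,60,50,12,'pics/s19.png')
p,r,o=pose(); z=r.as_matrix()[:,2]
for q in (p+z*.092,p+z*.136,[.5584,-.2654,.052]): u,v=proj(c,q)[0]; print((u+.5-155)*12-.5,(v+.5-150)*12-.5)
c=cam('top'); crop(c,340,205,60,40,12,'pics/t19.png',1.6)
for q in (p+z*.092,p+z*.136,[.5584,-.2654,.052]): u,v=proj(c,q)[0]; print((u+.5-340)*12-.5,(v+.5-205)*12-.5)
"
```

```text
t 28.15 p [ 0.5582 -0.2655  0.2047] q [-0.5575  0.246   1.6729 -0.0002  1.2222 -0.4918] grip 0.149 F [-0.4711  0.3447 -0.4185]
axes x,y,z [[0.066, 0.998, -0.0], [0.998, -0.066, 0.0], [0.0, -0.0, -1.0]]
shift tool [0.0002 0.0002 0.0017]
turn tool [0.0004 0.0004 0.0024]
290.114408677362 160.14834595055504
315.1781258463683 327.947594256353
324.9192699129312 390.7620283622539
403.1467190938847 210.14801638039262
338.6106913661972 214.93499704765998
314.5731083647986 216.0420861847515
```

View pics/s19.png

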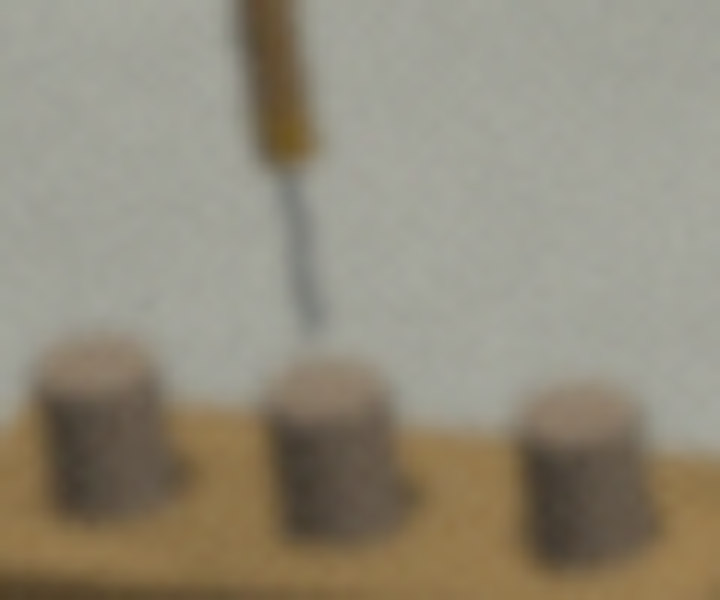

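View pics/t19.png

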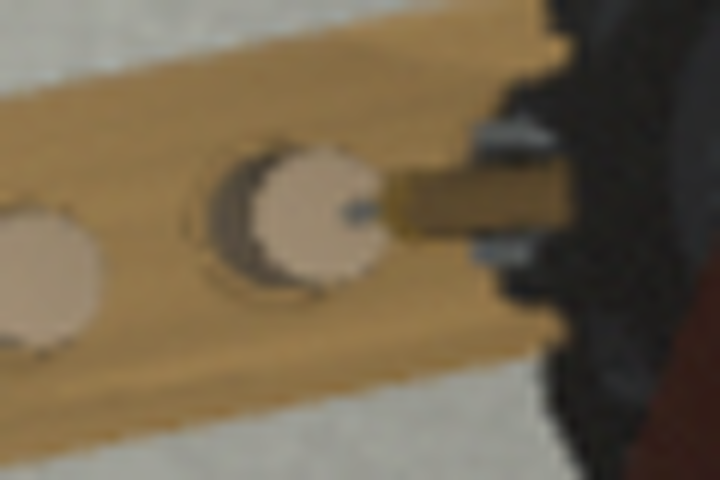

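Tip sits ~17 mm above the middle pellet, off by under ~1.5 mm (needs about −0.8 mm x, +0.6 mm y). Trim it and go 2 mm lower.

Emit:
{"name": "apply_moves", "arguments": {
  "steps": [
    {"claw": 0, "tx": 0.0006, "ty": -0.0008, "tz": 0.002, "ax": 0, "ay": 0, "az": 0},
    {"claw": 0, "tx": 0, "ty": 0, "tz": 0, "ax": 0, "ay": 0, "az": 0},
    {"claw": 0, "tx": 0, "ty": 0, "tz": 0, "ax": 0, "ay": 0, "az": 0},
    {"claw": 0, "tx": 0, "ty": 0, "tz": 0, "ax": 0, "ay": 0, "az": 0},
    {"claw": 0, "tx": 0, "ty": 0, "tz": 0, "ax": 0, "ay": 0, "az": 0},
    {"claw": 0, "tx": 0, "ty": 0, "tz": 0, "ax": 0, "ay": 0, "az": 0}
  ]
}}

```text
t: 28.75
position: [0.557, -0.2647, 0.2022]
eef_rot: [-0.0, 0.73, 0.684, -0.0]
ft_force: [-0.2, 0.2, -0.6]
gripper_width: 0.15
```

```bash
python3 -c "
from h import *
delta([.5576,-.2648,.2027],down(-.068))
c=cam('scene'); crop(c,155,150,60,50,12,'pics/s20.png'); cv2.imwrite('pics/sf.png',c['img'][:,:,::-1])
c=cam('top'); crop(c,340,205,60,40,12,'pics/t20.png',1.6)
"
```

```text
t 28.75 p [ 0.557  -0.2647  0.2022] q [-0.5572  0.2463  1.6776 -0.0002  1.2182 -0.4915] grip 0.15 F [-0.1659  0.1947 -0.5865]
axes x,y,z [[0.066, 0.998, 0.0], [0.998, -0.066, -0.001], [-0.001, 0.0, -1.0]]
shift tool [-0.0001  0.0006 -0.0005]
turn tool [-0.0005 -0.0001  0.0024]
```

View pics/s20.png

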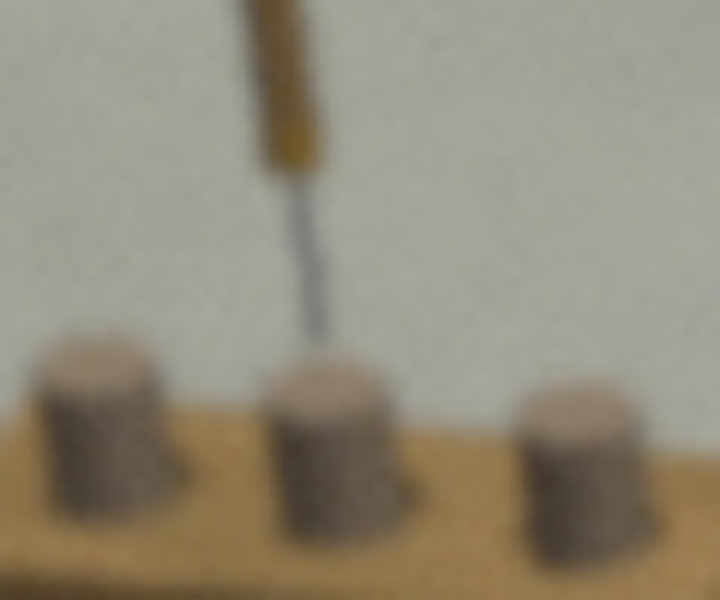

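View pics/t20.png

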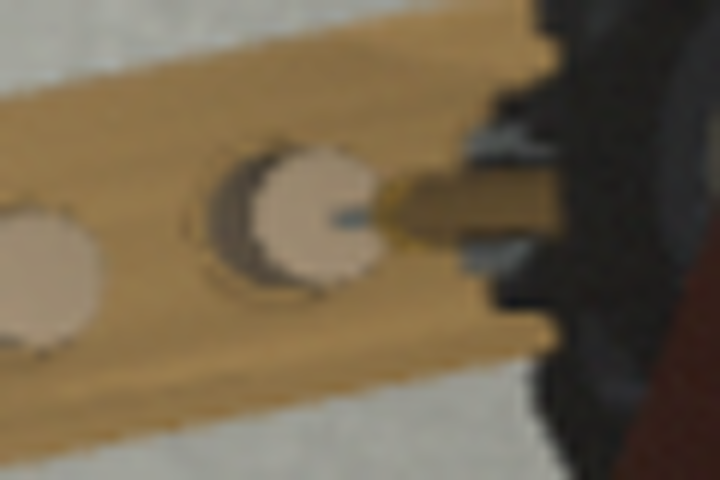

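View pics/sf.png

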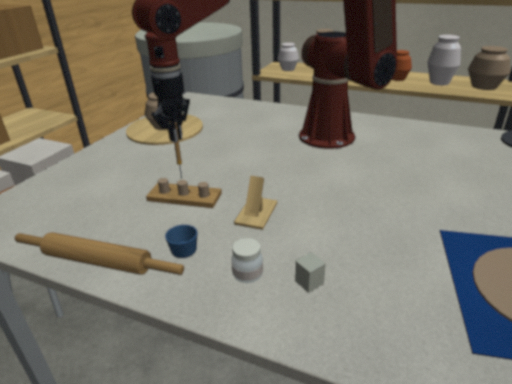

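The tip is about 14–15 mm above the middle pellet and within ~1 mm of its centre in both views. The bystanders haven't moved. Handing in.

```bash
python3 -c "
from workcell import workorder
print(workorder.close_job())"
```

```text
the job is handed in; nothing more can be done
None
```

I finished the job and handed it in at about 29 s. No verdict is reported, so what follows rests on my own checks.

- **Pellets:** both loose pellets stand upright in the carrier's middle and end wells and are released. With the one that was already there, all three look seated and upright in both cameras.
- **Scriber:** I drew it out along the sleeve with little force, turned it upright and hold it point down over the middle pellet. Its point is about 14–15 mm above the pellet and within about 1 mm of its centre in both views. The tool axis is vertical to within 0.001 rad. The final force reading was only noise, under 1 N.
- **Bystanders:** the jar, cup and block stand where they were.

**Disagreement between checks:** the two cameras differed by about 1 mm on where the point sits sideways over the pellet. I left that, as it is within the 2 mm calibration. My first move calls were refused because each row needs all seven numbers; nothing moved.

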